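# Reload the label machine's roll bay and fit its cover plate

## Task

Switch the label machine off with its toggle lever. Then lift every label roll off the posts of the stand and lay them all flat side by side in the machine's roll bay; close the bay with the loose cover plate by holding it tilted, hooking one long edge under the lip on the robot's side of the bay, and lowering the other edge until the plate lies flat inside the far stop and between the end cheeks; finally switch the machine back on. Leave the other things on the bench where they are.

Things in the scene. Friction and masses are not known exactly. Their poses are not given: they have to be found in the camera images.
- labeller: white bench-top label machine, fixed, 195 mm (x) by 343 mm (y). Origin on the table under the centre of its open roll bay; x points away from the robot's side, y along the bay's length, z up. The rim round the bay, on which the cover plate lies, is 45 mm above the table. At the -y end (y -128 to -215 mm) a console 30 mm high carries the toggle lever; beyond the bay (x 78 to 114 mm) a housing 36 mm high
- bay (a point): centre of the bay's floor, 10 mm above the table, same axes as the machine. The bay's opening is 112 mm (x) by 210 mm (y), walls up to the rim 35 mm above the floor. It takes up to four rolls in a row along y, for example at y = -75, -25, +25 and +75 mm. On the rim at each end of the bay a grey cheek, 50 mm long in x, 10 mm high, its inner face at y = 122 or -122 mm, keeps the plate from sliding out endways
- lip (a point): middle of the lower edge of the grey lip on the robot's side (-x) of the bay, same axes as the machine: x = -56, z = 58 mm there. The lip is 120 mm long in y and 5 mm thick (top at 63 mm); the slot between it and the rim is 13 mm high and 14 mm deep, closed at the machine's x = -70 mm
- stop (a point): middle of the upper inner edge of the grey stop on the far rim: x = +70, z = 53 mm in the machine's frame. It is 60 mm long in y, 8 mm thick and stands 8 mm above the rim. From it to the back of the slot is 140 mm, so the 134 mm plate cannot be slid in flat: its edge must go under the lip tilted
- switch (a joint): toggle lever, angle in rad: 0 = off (ball leans to the machine's -x), 1.0 = on (ball leans to its +x); starts on (0.9 to 1.0), stays where it is left, light to push (about 1 to 2 N at the ball). Off is below 0.15, on is above 0.85
- switch_tip (a point): centre of the black ball (26 mm diameter) at the end of the toggle lever. In the machine's frame: with the lever at 0 it is at x = -9, z = 105 mm, midway x = +20, z = 112 mm, at 1.0 x = +49, z = 105 mm, always y = -180 mm
- pivot (a point): the toggle lever's pivot, at x = +20, y = -180, z = 52 mm in the machine's frame, same axes; the ball moves in an arc of 60 mm radius about it
- stand: grey stand, fixed, base 175 mm (x) by 140 mm (y) by 12 mm thick, with four upright steel posts of 15 mm diameter at x = +-48, y = +-34 mm, their tops 68 mm above the table. Origin on the table under the centre of the base. It stands to the left or to the right of the machine
- roll1: white paper label roll on a brown cardboard core: a ring, 42 mm outer diameter, 23 mm bore, 30 mm high, about 80 g. Origin at its centre (mid height, on the axis); z along its axis. At the start it lies flat on the stand's base with a post through its bore, centre 27 mm above the table; absent in some runs. Flat on the bay's floor its centre is 25 mm above the table
- roll2: white paper label roll on a brown cardboard core: a ring, 42 mm outer diameter, 23 mm bore, 30 mm high, about 80 g. Origin at its centre (mid height, on the axis); z along its axis. At the start it lies flat on the stand's base with a post through its bore, centre 27 mm above the table; absent in some runs. Flat on the bay's floor its centre is 25 mm above the table
- roll3: white paper label roll on a brown cardboard core: a ring, 42 mm outer diameter, 23 mm bore, 30 mm high, about 80 g. Origin at its centre (mid height, on the axis); z along its axis. At the start it lies flat on the stand's base with a post through its bore, centre 27 mm above the table; absent in some runs. Flat on the bay's floor its centre is 25 mm above the table
- roll4: white paper label roll on a brown cardboard core: a ring, 42 mm outer diameter, 23 mm bore, 30 mm high, about 80 g. Origin at its centre (mid height, on the axis); z along its axis. At the start it lies flat on the stand's base with a post through its bore, centre 27 mm above the table; absent in some runs. Flat on the bay's floor its centre is 25 mm above the table
- cover: loose aluminium plate, 134 (x) by 234 (y) by 5 mm, about 0.3 kg, the same turned end for end, held by an upright black fin at its middle: 14 mm thick in x, 70 mm long in y, 30 mm high above the plate. Origin: centre of the underside; z up. Starts flat on the table on the other side of the machine from the stand, y roughly away from the robot. Closed, its origin is 45 mm up over the bay's centre, y along the bay
- edge_a (a point): middle of the cover plate's long edge at its -x side, on the underside (67 mm from the centre)
- edge_b (a point): middle of the cover plate's long edge at its +x side, on the underside (67 mm from the centre)
- reagent: bystander: brown bottle, 64 mm diameter, 130 mm high
- specimen_jar: bystander: clear jar, 60 mm diameter, 65 mm high
- beaker: bystander: beaker, 70 mm diameter, 85 mm high
- slide_box: bystander: blue slide box, 75 by 180 by 35 mm
- stain_bottle: bystander: small white bottle, 44 mm diameter, 85 mm high
Mind the look-alikes: they are no part of the job. What is shaped like the roll1 but black or yellow is not meant.

How it is judged (in metres and radians):
On the way, in this order (a step that is already met when the one before it is completed fails the run):
1. the machine is switched off (value of joint switch below 0.15 rad), for 0.2 s.
2. every roll lies flat on the floor of the bay (x of roll1 in the frame of labeller between -0.04 and 0.04 m and y of roll1 in the frame of labeller between -0.095 and 0.095 m and z of roll1 in the frame of labeller between 0.015 and 0.029 m and x of roll2 in the frame of labeller between -0.04 and 0.04 m and y of roll2 in the frame of labeller between -0.095 and 0.095 m and z of roll2 in the frame of labeller between 0.015 and 0.029 m and x of roll3 in the frame of labeller between -0.04 and 0.04 m and y of roll3 in the frame of labeller between -0.095 and 0.095 m and z of roll3 in the frame of labeller between 0.015 and 0.029 m and x of roll4 in the frame of labeller between -0.04 and 0.04 m and y of roll4 in the frame of labeller between -0.095 and 0.095 m and z of roll4 in the frame of labeller between 0.015 and 0.029 m), for 0.2 s.
3. one long edge of the cover plate is under the lip while its other edge is still raised (angle between cover's own z axis and vertical above 0.06 rad and ((x of edge_a in the frame of labeller between -0.078 and -0.059 m and y of edge_a in the frame of labeller between -0.03 and 0.03 m and z of edge_a in the frame of labeller between 0.04 and 0.057 m) or (x of edge_b in the frame of labeller between -0.078 and -0.059 m and y of edge_b in the frame of labeller between -0.03 and 0.03 m and z of edge_b in the frame of labeller between 0.04 and 0.057 m))), for 0.1 s.
4. the cover plate lies flat on the rim, under the lip and inside the stop, with the machine still off (x of cover in the frame of labeller between -0.007 and 0.007 m and y of cover in the frame of labeller between -0.012 and 0.012 m and z of cover in the frame of labeller between 0.041 and 0.0485 m and angle between cover's own z axis and vertical below 0.035 rad and angle between the x axis of cover and the x axis of labeller, either way round below 0.09 rad and value of joint switch below 0.15 rad), for 0.2 s.
5. the machine is switched on (value of joint switch above 0.85 rad), for 0.2 s.
At the end, for the whole second after the job is handed in: the lever is on (above 0.85 rad); the cover plate rests flat on the bay's rim (tilt under 2 degrees, height 41 to 48.5 mm), hooked under the lip and inside the stop (within 7 mm of centre across, 12 mm along, 5 degrees of yaw); every roll lies flat on the bay floor under it; everything is at rest (all of step 2 and value of joint switch above 0.85 rad and x of cover in the frame of labeller between -0.007 and 0.007 m and y of cover in the frame of labeller between -0.012 and 0.012 m and z of cover in the frame of labeller between 0.041 and 0.0485 m and angle between cover's own z axis and vertical below 0.035 rad and angle between the x axis of cover and the x axis of labeller, either way round below 0.09 rad and linear speed of cover below 0.02 m/s); the robot touches nothing.
It fails at once if a bystander is pushed more than 40 mm (distance of any of reagent, specimen_jar, beaker, slide_box, stain_bottle from where it was at the start of the episode above 0.04 m).
It fails at once if a bystander is tipped over (angle between any of reagent, specimen_jar, beaker, slide_box, stain_bottle's own z axis and vertical above 0.6 rad).
Of roll1, roll2, roll3, roll4 only 3 to 4 are there at a start; the rules pass over those that are not, and their reading is None.
At some moment in a run one of cover may be knocked a few centimetres aside while the robot is not near it.
Once in a run the grip may slacken for a moment while it holds something.
It also fails if it takes over 208 s, if anything falls off the work surface, if the arm or the gripper's body presses on something with over 40 N, if the wrist force passes 120 N, or if a joint passes its speed limit or range.

## Robot

A 7-joint arm with a two-finger parallel gripper is mounted at the origin on the work surface. World frame = base frame: x ahead of the robot, y to its left, z up, the work surface at z = 0. Lengths are in m, angles in degrees, forces in N, time in s.
With the tool pointing down it reaches from about 0.425 to 0.825 m from the base axis. Payload 3.6 kg.
Tool frame: the origin (TCP) lies between the finger pads; the fingertips stand ahead of it and the grasp point (between the pads) lies 3 mm ahead of it (env.tcp_to_tips is the z of the fingertips in the tool frame, in m); z points along the fingers, y is the line along which they close (so a half turn about z gives the same grasp; the last joint's range is limited). The gripper opens to 85 mm and grips with 20 to 120 N. Pads are 22 mm wide; open, the fingers measure 114 mm over their backs; the gripper's body (76 mm by 85 mm) begins 54 mm behind the grasp point. The pads swing forward as they close: fully open they stand 13 mm farther back than shut.
Start: joints at [61.679, 35.231, -0.722, 81.555, 0.464, 63.22, -2.315], TCP at [0.293, -0.58, 0.253] pointing down, gripper open.
Joint ranges: [-178.69, 178.69], [-17.37, 117.87], [-77.05, 75.6], [15.02, 138.74], [-78.02, 258.01], [0.78, 113.62], [-162.83, 162.83]. Speed limits (degrees/s): [159.86, 159.86, 180, 180, 180, 180, 180].

## Interface

Orientations are given as [roll, pitch, yaw] about the fixed x, y, z axes, in that order (R = Rz(yaw) Ry(pitch) Rx(roll)).
In Python, from station import env gives the robot as it stands.
- The arm moves only by the tool carry_out, never from a script. Its argument "targets" is a list of rows, each an object of numbers: "tx", "ty", "tz": the shift along the tool's x, y, z in cm; "ax", "ay", "az": the turn, a rotation vector about the tool's x, y, z in rad. A call has 1 to 20 rows; each row shifts and turns the commanded pose from where the row before left it, along the tool's axes as they then stand; what a row does not reach is not made up. A row lasts 1/10 s, in which the tool goes at most 50 mm and 8.59 degrees, less where a joint would pass 70% of its speed; a pose out of reach is approached as far as the arm can. A call is refused whole if a number of a shift passes 5 or a number of a turn 0.15, either way. A call with a gripper value outside its range is refused whole. "jaw" is the closure in counts, from 0 (fully open) to 255 (shut), set as the call begins (left out, the last holds). The fingers move at their own pace and stop on an object; "newtons" is the grip in N (left out, the last holds). Time passes only in rows, so rows that do not move let the fingers close. It gives the time, the measured TCP pose, the force, the opening and the grip force at its end, in the units of the state.
- env.state(): the state, without advancing time (a new reading comes with each control period).
- env.snapshot(name): name is "side" or "top" or "wrist"; returns a dict with "color" (420x560x3 uint8, red, green, blue), "intrinsics" (3x3 intrinsics, pixels), "T" (4x4, takes a point from camera to world coordinates). Camera axes: x right, y up, looking along -z (the intrinsics and any distortion apply to the point x, -y, -z); pixel columns grow to the right and rows downward; lengths in m; the calibration is good to about 2 mm. A picture is of the moment at which its call begins. There is no depth.
- env.finish_job(): hands the job in; it is judged then, once.
The state is a dict: "clock": time; "q": joint angles; "dq": joint speeds; "joint_efforts": joint torques, N m; "tool_pos": TCP position; "tcp_rot": TCP orientation; "force": force on the tool from outside, world axes, zero at the start; "moment": the same for the moment, N m; "gripper_width": finger opening in m; "finger_force": force on a finger pad.
Only numpy, scipy, OpenCV 4.12 (cv2) and the standard library are available. Lean on these libraries where they do the work, as an engineer would, in place of code of your own. Each camera call takes 0.05 s, during which the arm holds its last target. There are 200 camera calls.

## Working session

There is one attempt and no reset: what is moved stays moved. The work goes in short steps, Python scripts to look and compute and a tool call to move; the robot and the scene stay as the last step left them, time stands still between calls to the robot, and variables do not carry over. Pictures are saved under pics/ and viewed, at most 14 in all, crops included, and the job is handed in when it is done.

Besides the shell and the picture viewer there is one more tool, called after "Request:" as name([rows], argument=value, ...), one row to a line, values as JSON. carry_out: Moves the arm, as the interface text tells. Its arguments: {"type":"object","properties":{"targets":{"type":"array"},"jaw":{"type":"number"},"newtons":{"type":"number"}},"required":["targets"]}

```bash
ls; mkdir -p pics
cat > h.py <<'E'
import numpy as np, cv2
from station import env
from scipy.spatial.transform import Rotation as R
def snap(n,f):
    s=env.snapshot(n); cv2.imwrite(f'pics/{f}.png',s['color'][:,:,::-1]); np.savez(f'pics/{f}.npz',K=s['intrinsics'],T=s['T']); return s
def px2w(f,u,v,z):
    d=np.load(f'pics/{f}.npz'); K,T=d['K'],d['T']
    r=np.linalg.inv(K)@[u,v,1]; r=T[:3,:3]@[r[0],-r[1],-r[2]]; o=T[:3,3]
    return o+r*(z-o[2])/r[2]
def w2px(f,p):
    d=np.load(f'pics/{f}.npz'); K,T=d['K'],d['T']
    c=T[:3,:3].T@(np.array(p)-T[:3,3]); q=K@[c[0],-c[1],-c[2]]; return q[:2]/q[2]
def crop(f,u0,v0,u1,v1,k,o):
    im=cv2.imread(f'pics/{f}.png')[v0:v1,u0:u1]; cv2.imwrite(f'pics/{o}.png',cv2.resize(im,None,fx=k,fy=k,interpolation=cv2.INTER_CUBIC))
E
python3 - <<'E'
from h import *
for n in('top','side'):
    s=snap(n,n+'0'); print(s['intrinsics'].tolist(),s['T'].round(3).tolist())
a=[cv2.imread(f'pics/{n}0.png') for n in('top','side')]
print(env.state(),env.tcp_to_tips)
E
```

```text
pics
[[484.980998619218, 0.0, 285.9871752256565], [0.0, 484.980998619218, 206.58498064836016], [0.0, 0.0, 1.0]] [[0.004, 0.996, -0.084, 0.408], [-1.0, 0.003, -0.013, 0.01], [-0.012, 0.084, 0.996, 1.437], [0.0, 0.0, 0.0, 1.0]]
[[451.33649041679445, 0.0, 272.3344808296193], [0.0, 451.33649041679445, 221.35801709697344], [0.0, 0.0, 1.0]] [[-0.981, 0.129, -0.147, 0.368], [-0.195, -0.612, 0.767, 0.8], [0.008, 0.781, 0.625, 0.742], [0.0, 0.0, 0.0, 1.0]]
{'clock': 0.1, 'q': array([61.67956901, 35.28249737, -0.72582566, 81.63077675,  0.46427007,
       63.21812445, -2.31358945]), 'dq': array([ 0.07979985, -0.17597356, -0.05538922, -0.23978861,  0.02482905,
       -0.07133992,  0.00969339]), 'joint_efforts': array([ 8.60460095e-04, -4.70383859e+01,  2.59880656e-01, -1.71571720e+01,
        1.00239023e-02,  5.85308517e-03, -3.46938691e-07]), 'tool_pos': array([ 0.29284765, -0.57959932,  0.25227537]), 'tcp_rot': array([-1.79871441e+02, -4.96421901e-05,  2.68094900e+01]), 'force': array([0.29105649, 0.4335608 , 0.09601455]), 'moment': array([ 0.03117445,  0.01583552, -0.06409692]), 'finger_force': 0.0, 'gripper_width': 0.08536364899946412} 0.022
```

View pics/top0.png

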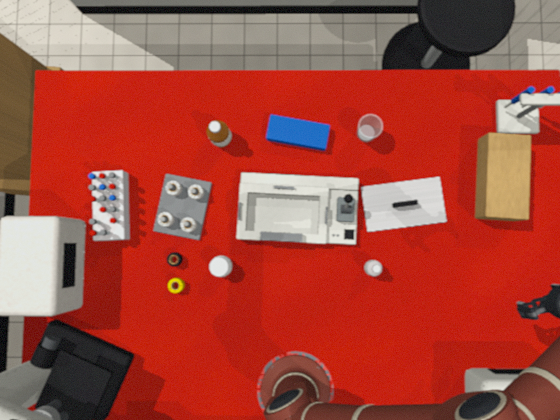

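View pics/side0.png

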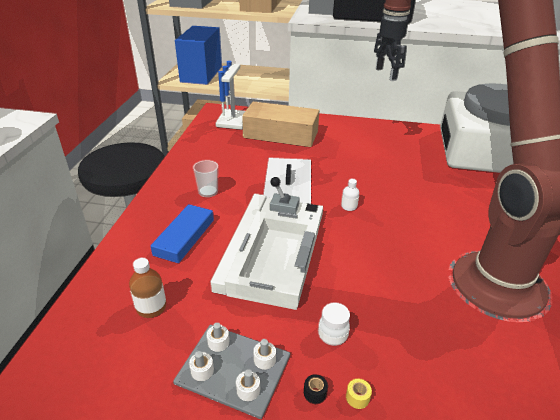

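The top view shows four white rolls on the stand posts at about (173,187), (195,191), (165,218) and (187,225). The look-alikes are a black ring at (174,259), a yellow ring at (176,285) and the white jar at (221,266). The machine centre is around (283,213), the lever ball at (347,199) and the cover at (404,204). Next I'll take enlarged crops.

Run:
```python
from h import *
crop('top0',140,160,300,260,5,'c1'); crop('top0',230,160,455,260,3.5,'c2')
```

```text
(no output)
```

View pics/c1.png

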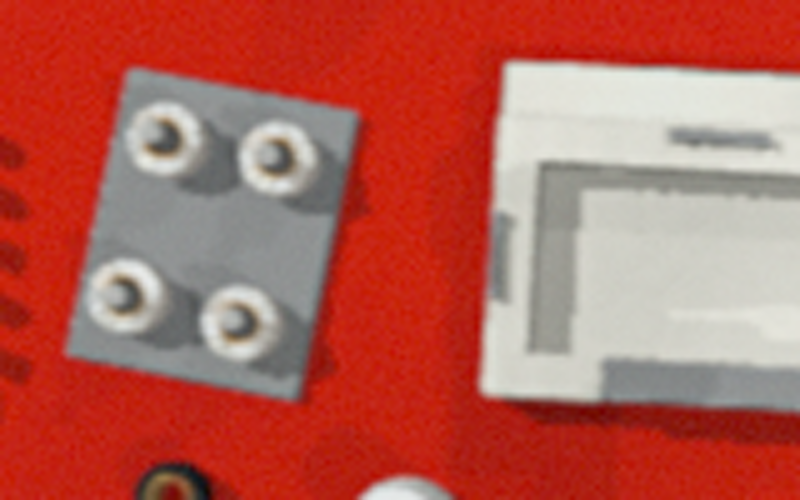

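View pics/c2.png

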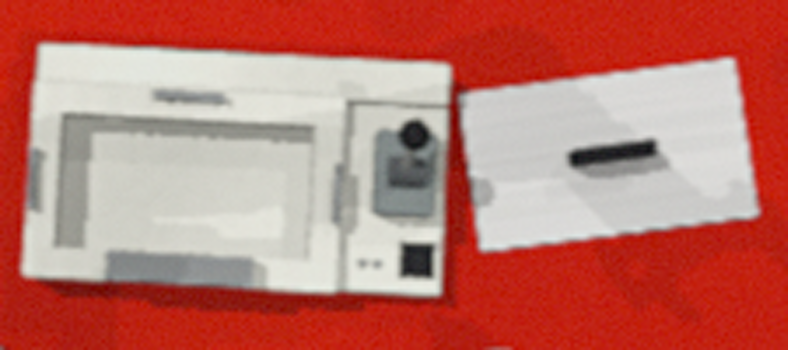

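```bash
cat > fit.py <<'E'
from h import *
from scipy.optimize import least_squares
def fit(f,M,P,x0):
    def res(p):
        r=R.from_euler('z',p[2]).as_matrix()
        return np.concatenate([w2px(f,r@np.array(m)+[p[0],p[1],0])-q for m,q in zip(M,P)])
    s=least_squares(res,x0,loss='soft_l1'); return s.x,s.fun.reshape(-1,2).round(1).tolist()
E
python3 - <<'E'
from fit import *
c1=lambda L:[np.array([140+u/5,160+v/5]) for u,v in L]
c2=lambda L:[np.array([230+u/3.5,160+v/3.5]) for u,v in L]
M=[(.056,.105,.045),(.056,-.105,.045),(.114,.128,.036),(.114,-.215,.036),(-.081,.128,.045),(-.081,-.215,.03),(-.081,-.128,.045),(.047,-.18,.105)]
x,r=fit('top0',M,c2([(63,114),(315,127),(40,43),(452,63),(22,274),(442,296),(338,292),(414,134)]),[.5,0,0]);print('mach',x[:2].round(4),np.degrees(x[2]).round(2),r)
M=[(.048,.034,.068),(.048,-.034,.068),(-.048,.034,.068),(-.048,-.034,.068),(.0875,.07,.012),(.0875,-.07,.012),(-.0875,-.07,.012),(-.0875,.07,.012)]
x,r=fit('top0',M,c1([(160,135),(274,156),(121,295),(237,320),(128,68),(360,112),(298,402),(67,356)]),[.5,.3,0]);print('stand',x[:2].round(4),np.degrees(x[2]).round(2),r)
for m in M[:4]: print((R.from_euler('z',x[2]).as_matrix()@m+[x[0],x[1],0]).round(4))
M=[(.067,.117,.005),(.067,-.117,.005),(-.067,-.117,.005),(-.067,.117,.005)]
x,r=fit('top0',M,c2([(459,93),(737,58),(760,215),(480,251)]),[.5,-.3,0]);print('cover',x[:2].round(4),np.degrees(x[2]).round(2),r)
E
```

```text
mach [0.5064 0.0362] -2.75 [[-0.3, -0.6], [0.4, -0.6], [-0.1, -0.0], [-0.2, 0.0], [0.7, 0.7], [-0.3, 0.7], [-0.4, 0.2], [0.4, -0.4]]
stand [0.5267 0.3315] -11.02 [[-1.1, -0.6], [-0.7, -0.2], [-0.5, 0.4], [-0.4, 0.1], [1.0, -0.1], [0.6, 0.1], [0.7, 0.1], [0.5, 0.1]]
[0.5803 0.3557 0.068 ]
[0.5673 0.289  0.068 ]
[0.4861 0.3741 0.068 ]
[0.4731 0.3073 0.068 ]
cover [ 0.5374 -0.3206] 7.34 [[0.4, 0.0], [-0.7, 0.2], [-0.4, 0.1], [0.7, -0.3]]
```

```bash
cat > plan.py <<'E'
from h import *
MX,MY,MA=.5064,.0362,-2.75
def m2w(x,y,z): return R.from_euler('z',MA,degrees=True).as_matrix()@np.array([x,y,z])+[MX,MY,0]
def w2m(p): return R.from_euler('z',-MA,degrees=True).as_matrix()@(np.array(p)-[MX,MY,0])
def chain(*ts):
    """each target (pos, rpy); prints turn (rotvec, tool axes), then shift in cm in the new tool axes"""
    s=env.state(); p=s['tool_pos']; r=R.from_euler('xyz',s['tcp_rot'],degrees=True)
    print('now',p.round(4),s['tcp_rot'].round(2),'F',s['force'].round(1),'w',round(s['gripper_width'],4),'ff',round(s['finger_force'],1),'t',s['clock'])
    for q,e in ts:
        n=R.from_euler('xyz',e,degrees=True)
        print('turn',(r.inv()*n).as_rotvec().round(3),'shift cm',(n.inv().apply(np.array(q)-p)*100).round(2)); p,r=np.array(q),n
E
python3 - <<'E'
from plan import *
D=[180,0,MA]
chain((m2w(.087,-.18,.25),D),(m2w(.087,-.18,.115),D),(m2w(.016,-.18,.115),D))
E
```

```text
now [ 0.2928 -0.5796  0.2523] [-179.87   -0.     26.81] F [0.3 0.4 0.1] w 0.0854 ff 0.0 t 0.1
turn [-0.002  0.001  0.516] shift cm [ 27.08 -44.53   0.23]
turn [0. 0. 0.] shift cm [ 0.  -0.  13.5]
turn [0. 0. 0.] shift cm [-7.1 -0.  -0. ]
```

Request:
carry_out([
  {"az": 0.13},
  {"az": 0.13},
  {"az": 0.13},
  {"az": 0.126},
  {"tx": 1.93,"ty": -3.18},
  {"tx": 1.93,"ty": -3.18},
  {"tx": 1.93,"ty": -3.18},
  {"tx": 1.93,"ty": -3.18},
  {"tx": 1.93,"ty": -3.18},
  {"tx": 1.93,"ty": -3.18},
  {"tx": 1.93,"ty": -3.18},
  {"tx": 1.93,"ty": -3.18},
  {"tx": 1.93,"ty": -3.18},
  {"tx": 1.93,"ty": -3.18},
  {"tx": 1.93,"ty": -3.18},
  {"tx": 1.93,"ty": -3.18},
  {"tx": 1.93,"ty": -3.18},
  {"tx": 1.99,"ty": -3.19},
  {},
  {},
], jaw=255, newtons=30)

```text
invalid input
```

Run:
```python
from plan import *
snap('wrist','w1')
D=[180,0,MA]
chain((m2w(.087,-.18,.25),D),(m2w(.087,-.18,.115),D),(m2w(.016,-.18,.115),D))
```

```text
now [ 0.2929 -0.5797  0.2524] [-179.89   -0.     26.81] F [0.6 0.2 0.2] w 0.0857 ff 0.0 t 0.15
turn [-0.002  0.001  0.516] shift cm [ 27.07 -44.54   0.24]
turn [0. 0. 0.] shift cm [ 0.  -0.  13.5]
turn [0. 0. 0.] shift cm [-7.1 -0.  -0. ]
```

View pics/w1.png

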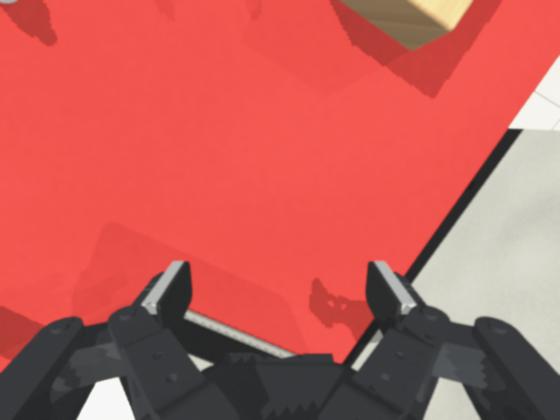

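The move was refused as invalid, perhaps because of the empty rows, and the wrist picture is only the start view with the bench edge. I'll retry with all keys filled.

Request:
carry_out([
  {"tx": 0,"ty": 0,"tz": 0,"ax": 0,"ay": 0,"az": 0.13},
  {"tx": 0,"ty": 0,"tz": 0,"ax": 0,"ay": 0,"az": 0.13},
  {"tx": 0,"ty": 0,"tz": 0,"ax": 0,"ay": 0,"az": 0.13},
  {"tx": 0,"ty": 0,"tz": 0,"ax": 0,"ay": 0,"az": 0.126},
  {"tx": 1.93,"ty": -3.18,"tz": 0,"ax": 0,"ay": 0,"az": 0},
  {"tx": 1.93,"ty": -3.18,"tz": 0,"ax": 0,"ay": 0,"az": 0},
], jaw=255, newtons=30)

```text
clock: 0.75
tool_pos: [0.334, -0.5184, 0.2526]
tcp_rot: [-180.0, 0.1, -3.0]
force: [0.3, 0.6, 0.6]
gripper_width: 0.0003
finger_force: 0.0
```

Request:
carry_out([
  {"tx": 1.93,"ty": -3.18},
])

```text
invalid input
```

Request:
carry_out([
  {"tx": 0},
])

```text
invalid input
```

Request:
carry_out([
  {"tx": 1.93,"ty": -3.18,"tz": 0,"ax": 0,"ay": 0,"az": 0},
  {"tx": 1.93,"ty": -3.18,"tz": 0,"ax": 0,"ay": 0,"az": 0},
  {"tx": 1.93,"ty": -3.18,"tz": 0,"ax": 0,"ay": 0,"az": 0},
  {"tx": 1.93,"ty": -3.18,"tz": 0,"ax": 0,"ay": 0,"az": 0},
  {"tx": 1.93,"ty": -3.18,"tz": 0,"ax": 0,"ay": 0,"az": 0},
  {"tx": 1.93,"ty": -3.18,"tz": 0,"ax": 0,"ay": 0,"az": 0},
  {"tx": 1.93,"ty": -3.18,"tz": 0,"ax": 0,"ay": 0,"az": 0},
  {"tx": 1.93,"ty": -3.18,"tz": 0,"ax": 0,"ay": 0,"az": 0},
  {"tx": 1.93,"ty": -3.18,"tz": 0,"ax": 0,"ay": 0,"az": 0},
  {"tx": 1.93,"ty": -3.18,"tz": 0,"ax": 0,"ay": 0,"az": 0},
  {"tx": 1.93,"ty": -3.18,"tz": 0,"ax": 0,"ay": 0,"az": 0},
  {"tx": 2.0,"ty": -3.18,"tz": 0,"ax": 0,"ay": 0,"az": 0},
  {"tx": 0,"ty": 0,"tz": 3.5,"ax": 0,"ay": 0,"az": 0},
  {"tx": 0,"ty": 0,"tz": 3.5,"ax": 0,"ay": 0,"az": 0},
  {"tx": 0,"ty": 0,"tz": 3.5,"ax": 0,"ay": 0,"az": 0},
  {"tx": 0,"ty": 0,"tz": 3,"ax": 0,"ay": 0,"az": 0},
  {"tx": 0,"ty": 0,"tz": 0,"ax": 0,"ay": 0,"az": 0},
])

```text
clock: 2.45
tool_pos: [0.5817, -0.1474, 0.1138]
tcp_rot: [-179.9, 0.6, -2.7]
force: [-0.3, 0.6, -0.4]
gripper_width: -0.0002
finger_force: 0.0
```

Request:
carry_out([
  {"tx": -1,"ty": 0,"tz": 0,"ax": 0,"ay": 0,"az": 0},
  {"tx": -1,"ty": 0,"tz": 0,"ax": 0,"ay": 0,"az": 0},
  {"tx": -1,"ty": 0,"tz": 0,"ax": 0,"ay": 0,"az": 0},
  {"tx": -1,"ty": 0,"tz": 0,"ax": 0,"ay": 0,"az": 0},
  {"tx": -1,"ty": 0,"tz": 0,"ax": 0,"ay": 0,"az": 0},
  {"tx": -0.7,"ty": 0,"tz": 0,"ax": 0,"ay": 0,"az": 0},
  {"tx": -0.7,"ty": 0,"tz": 0,"ax": 0,"ay": 0,"az": 0},
  {"tx": -0.6,"ty": 0,"tz": 0,"ax": 0,"ay": 0,"az": 0},
  {"tx": 0,"ty": 0,"tz": 0,"ax": 0,"ay": 0,"az": 0},
])

```text
clock: 3.35
tool_pos: [0.5142, -0.1451, 0.1181]
tcp_rot: [-180.0, 0.1, -2.8]
force: [-0.7, -0.0, -0.4]
gripper_width: 0.0001
finger_force: 0.1
```

Run:
```python
from plan import *
chain(); snap('side','s1'); crop('s1',200,130,360,310,3.3,'c3'); print(w2m(env.state()['tool_pos']))
for x,z in((-.009,.105),(.02,.112),(.049,.105)): print((w2px('s1',m2w(x,-.18,z))-[200,130])*3.3)
```

```text
now [ 0.5142 -0.1451  0.1181] [-1.7999e+02  8.0000e-02 -2.7800e+00] F [-0.7 -0.  -0.4] w 0.0001 ff 0.1 t 3.35
[ 0.01653531 -0.18070178  0.11805348]
[317.97176454 176.75762461]
[281.21960223 163.74632153]
[244.33124275 166.06339139]
```

View pics/c3.png

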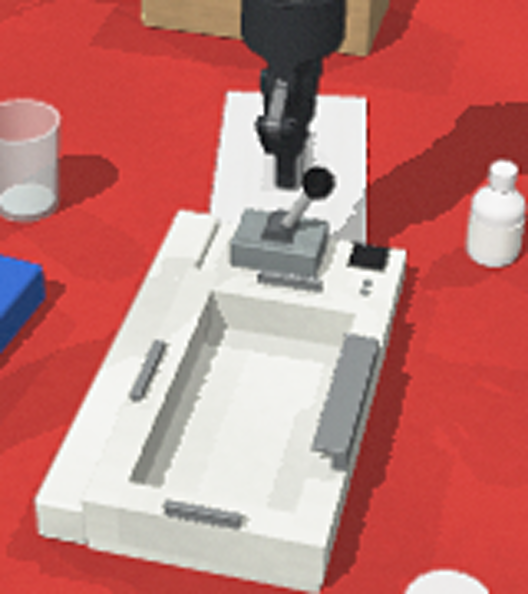

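The ball is at crop (318,181), where the off position was predicted, so the lever is off. I'll nudge it 2 mm for certainty and then go to the rolls.

Request:
carry_out([
  {"tx": -0.2,"ty": 0,"tz": 0,"ax": 0,"ay": 0,"az": 0},
  {"tx": 0,"ty": 0,"tz": 0,"ax": 0,"ay": 0,"az": 0},
  {"tx": 1,"ty": 0,"tz": 0,"ax": 0,"ay": 0,"az": 0},
  {"tx": 2,"ty": 0,"tz": -4,"ax": 0,"ay": 0,"az": 0},
  {"tx": 0,"ty": 0,"tz": -4,"ax": 0,"ay": 0,"az": 0},
  {"tx": 0,"ty": 0,"tz": -2,"ax": 0,"ay": 0,"az": -0.14},
  {"tx": 0,"ty": 0,"tz": 0,"ax": 0,"ay": 0,"az": -0.14},
  {"tx": 0,"ty": 0,"tz": 0,"ax": 0,"ay": 0,"az": -0.14},
  {"tx": 0,"ty": 0,"tz": 0,"ax": 0,"ay": 0,"az": -0.14},
  {"tx": 0,"ty": 0,"tz": 0,"ax": 0,"ay": 0,"az": -0.14},
  {"tx": 0,"ty": 0,"tz": 0,"ax": 0,"ay": 0,"az": -0.14},
  {"tx": 0,"ty": 0,"tz": 0,"ax": 0,"ay": 0,"az": -0.14},
  {"tx": 0,"ty": 0,"tz": 0,"ax": 0,"ay": 0,"az": -0.14},
  {"tx": 0,"ty": 0,"tz": 0,"ax": 0,"ay": 0,"az": -0.14},
  {"tx": 0,"ty": 0,"tz": 0,"ax": 0,"ay": 0,"az": -0.14},
], jaw=0)

```text
clock: 4.9
tool_pos: [0.5437, -0.1465, 0.2183]
tcp_rot: [-180.0, -0.0, 77.8]
force: [-0.4, 0.5, 0.1]
gripper_width: 0.0852
finger_force: 0.0
```

Run:
```python
from plan import *
print(env.state()['q'].round(0))
D=[180,0,79]; B=[180,0,87.25]
chain(([.5673,.289,.15],D),([.5673,.289,.036],D),([.5673,.289,.136],D),(m2w(0,.075,.136),B),(m2w(0,.075,.036),B))
```

```text
[ 24.  30. -17.  99.  11.  53. -10.]
now [ 0.5437 -0.1465  0.2183] [-1.7999e+02 -1.0000e-02  7.7770e+01] F [-0.4  0.5  0.1] w 0.0852 ff 0.0 t 4.9
turn [-0.    -0.    -0.021] shift cm [43.2  -5.99  6.83]
turn [0. 0. 0.] shift cm [ 0.  -0.  11.4]
turn [0. 0. 0.] shift cm [  0.   0. -10.]
turn [-0.     0.    -0.144] shift cm [-18.04  -4.87  -0.  ]
turn [0. 0. 0.] shift cm [ 0. -0. 10.]
```

Request:
carry_out([
  {"tx": 3.6,"ty": -0.5,"tz": 0,"ax": 0,"ay": 0,"az": -0.021},
  {"tx": 3.6,"ty": -0.5,"tz": 0.7,"ax": 0,"ay": 0,"az": 0},
  {"tx": 3.6,"ty": -0.5,"tz": 0.7,"ax": 0,"ay": 0,"az": 0},
  {"tx": 3.6,"ty": -0.5,"tz": 0.7,"ax": 0,"ay": 0,"az": 0},
  {"tx": 3.6,"ty": -0.5,"tz": 0.7,"ax": 0,"ay": 0,"az": 0},
  {"tx": 3.6,"ty": -0.5,"tz": 0.7,"ax": 0,"ay": 0,"az": 0},
  {"tx": 3.6,"ty": -0.5,"tz": 0.7,"ax": 0,"ay": 0,"az": 0},
  {"tx": 3.6,"ty": -0.5,"tz": 0.7,"ax": 0,"ay": 0,"az": 0},
  {"tx": 3.6,"ty": -0.5,"tz": 0.7,"ax": 0,"ay": 0,"az": 0},
  {"tx": 3.6,"ty": -0.5,"tz": 0.7,"ax": 0,"ay": 0,"az": 0},
  {"tx": 3.6,"ty": -0.5,"tz": 0.53,"ax": 0,"ay": 0,"az": 0},
  {"tx": 3.6,"ty": -0.5,"tz": 0,"ax": 0,"ay": 0,"az": 0},
  {"tx": 0,"ty": 0,"tz": 0,"ax": 0,"ay": 0,"az": 0},
  {"tx": 0,"ty": 0,"tz": 0,"ax": 0,"ay": 0,"az": 0},
])

```text
clock: 6.3
tool_pos: [0.5698, 0.2902, 0.1496]
tcp_rot: [-180.0, 0.0, 78.8]
force: [-0.2, -0.0, -1.2]
gripper_width: 0.0852
finger_force: 0.0
```

Run:
```python
from plan import *
D=[180,0,79]
snap('wrist','w2')
chain(([.5673,.289,.036],D))
for p in([.5673,.289,.068],[.5803,.3557,.068],[.4861,.3741,.068],[.4731,.3073,.068]): print(w2px('w2',p))
```

```text
now [0.5704 0.2882 0.1497] [1.800e+02 8.000e-02 7.864e+01] F [ 0.5 -0.8  1.2] w 0.085 ff 0.0 t 6.35
turn [ 0.     0.001 -0.006] shift cm [ 0.02 -0.32 11.37]
[274.61687628 226.3824597 ]
[273.77947392 129.28143795]
[127.53575655 129.87782277]
[142.04529607 227.02978   ]
```

View pics/w2.png

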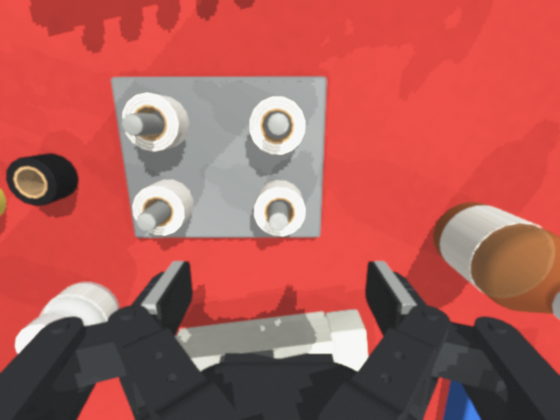

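The posts show at (280,220), (278,124), (133,123) and (150,223), about 3–4 mm off my prediction and well within the grip's slack. I'm descending on the roll at (280,212).

Request:
carry_out([
  {"tx": 0.15,"ty": -0.1,"tz": 3,"ax": 0,"ay": 0,"az": 0},
  {"tx": 0,"ty": 0,"tz": 3,"ax": 0,"ay": 0,"az": 0},
  {"tx": 0,"ty": 0,"tz": 2.5,"ax": 0,"ay": 0,"az": 0},
  {"tx": 0,"ty": 0,"tz": 1.6,"ax": 0,"ay": 0,"az": 0},
  {"tx": 0,"ty": 0,"tz": 1.2,"ax": 0,"ay": 0,"az": 0},
  {"tx": 0,"ty": 0,"tz": 0,"ax": 0,"ay": 0,"az": 0},
])

```text
clock: 6.95
tool_pos: [0.569, 0.2892, 0.0357]
tcp_rot: [-179.9, 0.1, 78.6]
force: [-0.4, 0.1, 0.4]
gripper_width: 0.0854
finger_force: 0.0
```

Request:
carry_out([
  {"tx": 0,"ty": 0,"tz": 0,"ax": 0,"ay": 0,"az": 0},
  {"tx": 0,"ty": 0,"tz": 0,"ax": 0,"ay": 0,"az": 0},
  {"tx": 0,"ty": 0,"tz": 0,"ax": 0,"ay": 0,"az": 0},
  {"tx": 0,"ty": 0,"tz": 0,"ax": 0,"ay": 0,"az": 0},
  {"tx": 0,"ty": 0,"tz": 0,"ax": 0,"ay": 0,"az": 0},
  {"tx": 0,"ty": 0,"tz": 0,"ax": 0,"ay": 0,"az": 0},
], jaw=255, newtons=40)

```text
clock: 7.55
tool_pos: [0.5702, 0.291, 0.0386]
tcp_rot: [179.9, -0.1, 78.7]
force: [-0.3, -1.5, 5.8]
gripper_width: 0.0406
finger_force: 40.7
```

Request:
carry_out([
  {"tx": 0,"ty": 0,"tz": -2,"ax": 0,"ay": 0,"az": 0},
  {"tx": 0,"ty": 0,"tz": -2.5,"ax": 0,"ay": 0,"az": 0},
  {"tx": 0,"ty": 0,"tz": -3,"ax": 0,"ay": 0,"az": 0},
  {"tx": 0,"ty": 0,"tz": -2.5,"ax": 0,"ay": 0,"az": 0},
  {"tx": 0,"ty": 0,"tz": 0,"ax": 0,"ay": 0,"az": -0.144},
  {"tx": -3,"ty": -0.84,"tz": 0,"ax": 0,"ay": 0,"az": 0},
  {"tx": -3,"ty": -0.84,"tz": 0,"ax": 0,"ay": 0,"az": 0},
  {"tx": -3,"ty": -0.84,"tz": 0,"ax": 0,"ay": 0,"az": 0},
  {"tx": -3,"ty": -0.84,"tz": 0,"ax": 0,"ay": 0,"az": 0},
  {"tx": -3,"ty": -0.84,"tz": 0,"ax": 0,"ay": 0,"az": 0},
  {"tx": -3.1,"ty": -0.87,"tz": 0,"ax": 0,"ay": 0,"az": 0},
  {"tx": 0,"ty": 0,"tz": 0,"ax": 0,"ay": 0,"az": 0},
  {"tx": 0,"ty": 0,"tz": 0,"ax": 0,"ay": 0,"az": 0},
])

```text
clock: 8.85
tool_pos: [0.509, 0.1119, 0.1371]
tcp_rot: [180.0, -0.0, 86.8]
force: [0.0, -0.2, -1.4]
gripper_width: 0.0409
finger_force: 40.8
```

Run:
```python
from plan import *
snap('wrist','w3')
B=[180,0,87.25]
chain((m2w(0,.075,.038),B)); print(w2m(env.state()['tool_pos']))
```

```text
now [0.5093 0.1133 0.1372] [ 1.7996e+02 -7.0000e-02  8.6930e+01] F [-0.1 -0.4 -1.4] w 0.0409 ff 40.8 t 8.9
turn [ 0.001 -0.001 -0.006] shift cm [-0.21  0.08  9.92]
[-0.00082845  0.07711115  0.13721963]
```

View pics/w3.png

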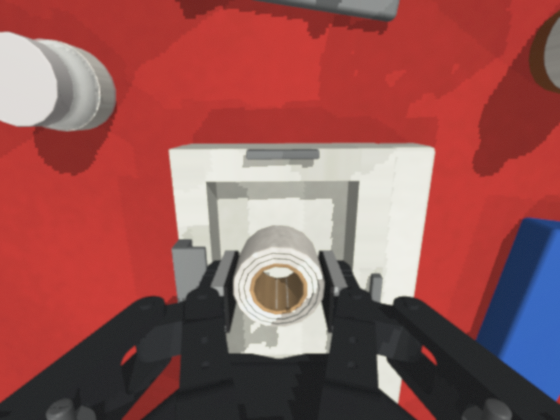

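The gripped roll, at (278,285), is centred over the bay opening, whose walls are at u 208 and 359. Lowering it.

Request:
carry_out([
  {"tx": -0.2,"ty": 0.1,"tz": 3,"ax": 0,"ay": 0,"az": 0},
  {"tx": 0,"ty": 0,"tz": 3,"ax": 0,"ay": 0,"az": 0},
  {"tx": 0,"ty": 0,"tz": 2,"ax": 0,"ay": 0,"az": 0},
  {"tx": 0,"ty": 0,"tz": 1,"ax": 0,"ay": 0,"az": 0},
  {"tx": 0,"ty": 0,"tz": 0.8,"ax": 0,"ay": 0,"az": 0},
  {"tx": 0,"ty": 0,"tz": 0,"ax": 0,"ay": 0,"az": 0},
])

```text
clock: 9.5
tool_pos: [0.5099, 0.1113, 0.0386]
tcp_rot: [-180.0, -0.0, 87.0]
force: [0.2, -0.0, -0.3]
gripper_width: 0.0406
finger_force: 40.8
```

Request:
carry_out([
  {"tx": 0,"ty": 0,"tz": 0,"ax": 0,"ay": 0,"az": 0},
  {"tx": 0,"ty": 0,"tz": 0,"ax": 0,"ay": 0,"az": 0},
  {"tx": 0,"ty": 0,"tz": 0,"ax": 0,"ay": 0,"az": 0},
  {"tx": 0,"ty": 0,"tz": -2,"ax": 0,"ay": 0,"az": 0},
  {"tx": 0,"ty": 0,"tz": -4,"ax": 0,"ay": 0,"az": 0},
  {"tx": 0,"ty": 0,"tz": -4,"ax": 0,"ay": 0,"az": 0},
], jaw=85)

```text
clock: 10.1
tool_pos: [0.5095, 0.1103, 0.1402]
tcp_rot: [-179.9, 0.0, 86.9]
force: [0.6, -0.3, 0.2]
gripper_width: 0.0568
finger_force: 0.0
```

Run:
```python
from plan import *
D=[180,0,79]; B=[180,0,87.25]
p=[.5753+.0068,.3567,.136]
p=[.582,.357,.136]
chain((p,D),([*p[:2],.038],D),(p,D),(m2w(0,.025,.136),B))
```

```text
now [0.5095 0.1103 0.1402] [-1.7994e+02  1.0000e-02  8.6910e+01] F [ 0.6 -0.3  0.2] w 0.0568 ff 0.0 t 10.1
turn [-0.001  0.     0.138] shift cm [25.6   2.41  0.42]
turn [0. 0. 0.] shift cm [ 0.  -0.   9.8]
turn [0. 0. 0.] shift cm [ 0.   0.  -9.8]
turn [-0.     0.    -0.144] shift cm [-29.91  -6.01  -0.  ]
```

Request:
carry_out([
  {"tx": 0,"ty": 0,"tz": 0,"ax": 0,"ay": 0,"az": 0.138},
  {"tx": 3.6,"ty": 0.34,"tz": 0,"ax": 0,"ay": 0,"az": 0},
  {"tx": 3.6,"ty": 0.34,"tz": 0,"ax": 0,"ay": 0,"az": 0},
  {"tx": 3.6,"ty": 0.34,"tz": 0,"ax": 0,"ay": 0,"az": 0},
  {"tx": 3.6,"ty": 0.34,"tz": 0,"ax": 0,"ay": 0,"az": 0},
  {"tx": 3.6,"ty": 0.34,"tz": 0,"ax": 0,"ay": 0,"az": 0},
  {"tx": 3.6,"ty": 0.34,"tz": 0,"ax": 0,"ay": 0,"az": 0},
  {"tx": 4.0,"ty": 0.37,"tz": 0.4,"ax": 0,"ay": 0,"az": 0},
  {"tx": 0,"ty": 0,"tz": 3,"ax": 0,"ay": 0,"az": 0},
  {"tx": 0,"ty": 0,"tz": 3,"ax": 0,"ay": 0,"az": 0},
  {"tx": 0,"ty": 0,"tz": 2,"ax": 0,"ay": 0,"az": 0},
  {"tx": 0,"ty": 0,"tz": 1.7,"ax": 0,"ay": 0,"az": 0},
  {"tx": 0,"ty": 0,"tz": 0,"ax": 0,"ay": 0,"az": 0},
], jaw=20)

```text
clock: 11.4
tool_pos: [0.581, 0.3559, 0.0356]
tcp_rot: [-179.8, 0.2, 79.0]
force: [-0.6, 0.1, -1.1]
gripper_width: 0.0787
finger_force: 0.0
```

Request:
carry_out([
  {"tx": 0,"ty": 0,"tz": 0,"ax": 0,"ay": 0,"az": 0},
  {"tx": 0,"ty": 0,"tz": 0,"ax": 0,"ay": 0,"az": 0},
  {"tx": 0,"ty": 0,"tz": 0,"ax": 0,"ay": 0,"az": 0},
  {"tx": 0,"ty": 0,"tz": 0,"ax": 0,"ay": 0,"az": 0},
  {"tx": 0,"ty": 0,"tz": 0,"ax": 0,"ay": 0,"az": 0},
  {"tx": 0,"ty": 0,"tz": -2,"ax": 0,"ay": 0,"az": 0},
  {"tx": 0,"ty": 0,"tz": -2.5,"ax": 0,"ay": 0,"az": 0},
  {"tx": 0,"ty": 0,"tz": -3,"ax": 0,"ay": 0,"az": 0},
  {"tx": 0,"ty": 0,"tz": -2.5,"ax": 0,"ay": 0,"az": 0},
  {"tx": 0,"ty": 0,"tz": 0,"ax": 0,"ay": 0,"az": 0},
], jaw=255)

```text
clock: 12.4
tool_pos: [0.5844, 0.3587, 0.1425]
tcp_rot: [179.7, -0.4, 79.0]
force: [0.1, 0.8, -1.1]
gripper_width: 0.0407
finger_force: 41.6
```

Run:
```python
from plan import *
D=[180,0,79]; B=[180,0,87.25]
chain((m2w(0,.025,.136),B))
```

```text
now [0.5844 0.3587 0.1425] [179.65  -0.36  78.99] F [ 0.1  0.8 -1.1] w 0.0407 ff 41.6 t 12.4
turn [ 0.006 -0.006 -0.144] shift cm [-30.09  -6.24   0.65]
```

Request:
carry_out([
  {"tx": 0,"ty": 0,"tz": 0,"ax": 0,"ay": 0,"az": -0.144},
  {"tx": -3.8,"ty": -0.76,"tz": 0,"ax": 0,"ay": 0,"az": 0},
  {"tx": -3.8,"ty": -0.76,"tz": 0,"ax": 0,"ay": 0,"az": 0},
  {"tx": -3.8,"ty": -0.76,"tz": 0,"ax": 0,"ay": 0,"az": 0},
  {"tx": -3.8,"ty": -0.76,"tz": 0,"ax": 0,"ay": 0,"az": 0},
  {"tx": -3.8,"ty": -0.76,"tz": 0,"ax": 0,"ay": 0,"az": 0},
  {"tx": -3.8,"ty": -0.76,"tz": 0,"ax": 0,"ay": 0,"az": 0},
  {"tx": -3.8,"ty": -0.76,"tz": 0,"ax": 0,"ay": 0,"az": 0},
  {"tx": -3.4,"ty": -0.78,"tz": 0,"ax": 0,"ay": 0,"az": 0},
  {"tx": 0,"ty": 0,"tz": 0,"ax": 0,"ay": 0,"az": 0},
  {"tx": 0,"ty": 0,"tz": 0,"ax": 0,"ay": 0,"az": 0},
])

```text
clock: 13.5
tool_pos: [0.5065, 0.0594, 0.1373]
tcp_rot: [-179.9, 0.0, 87.1]
force: [0.6, 0.5, -0.3]
gripper_width: 0.0405
finger_force: 41.5
```

Run:
```python
from plan import *
B=[180,0,87.25]
chain((m2w(0,.025,.038),B))
```

```text
now [0.5065 0.0594 0.1373] [-1.7992e+02  1.0000e-02  8.7120e+01] F [ 0.6  0.5 -0.3] w 0.0405 ff 41.5 t 13.5
turn [-0.001  0.    -0.002] shift cm [0.19 0.1  9.93]
```

Request:
carry_out([
  {"tx": 0.1,"ty": 0.1,"tz": 3,"ax": 0,"ay": 0,"az": 0},
  {"tx": 0,"ty": 0,"tz": 3,"ax": 0,"ay": 0,"az": 0},
  {"tx": 0,"ty": 0,"tz": 2,"ax": 0,"ay": 0,"az": 0},
  {"tx": 0,"ty": 0,"tz": 1,"ax": 0,"ay": 0,"az": 0},
  {"tx": 0,"ty": 0,"tz": 0.8,"ax": 0,"ay": 0,"az": 0},
  {"tx": 0,"ty": 0,"tz": 0,"ax": 0,"ay": 0,"az": 0},
])

```text
clock: 14.1
tool_pos: [0.508, 0.0622, 0.0395]
tcp_rot: [-180.0, -0.0, 87.3]
force: [0.2, 0.2, -1.1]
gripper_width: 0.0402
finger_force: 41.6
```

Request:
carry_out([
  {"tx": 0,"ty": 0,"tz": 0,"ax": 0,"ay": 0,"az": 0},
  {"tx": 0,"ty": 0,"tz": 0,"ax": 0,"ay": 0,"az": 0},
  {"tx": 0,"ty": 0,"tz": 0,"ax": 0,"ay": 0,"az": 0},
  {"tx": 0,"ty": 0,"tz": -2,"ax": 0,"ay": 0,"az": 0},
  {"tx": 0,"ty": 0,"tz": -4,"ax": 0,"ay": 0,"az": 0},
  {"tx": 0,"ty": 0,"tz": -4,"ax": 0,"ay": 0,"az": 0},
], jaw=85)

```text
clock: 14.7
tool_pos: [0.5077, 0.0612, 0.1413]
tcp_rot: [-179.9, 0.0, 87.3]
force: [1.5, -0.9, 0.3]
gripper_width: 0.0571
finger_force: 0.0
```

Run:
```python
from plan import *
D=[180,0,79]; B=[180,0,87.25]
p=[.4755,.3085,.136]
chain((p,D),([*p[:2],.038],D),(p,D),(m2w(0,-.025,.136),B))
p=[.4885,.3755,.136]
chain((m2w(0,-.025,.136),B),(p,D),([*p[:2],.038],D),(p,D),(m2w(0,-.075,.136),B))
```

```text
now [0.5077 0.0612 0.1413] [-1.7994e+02  1.0000e-02  8.7250e+01] F [ 1.5 -0.9  0.3] w 0.0571 ff 0.0 t 14.7
turn [-0.001  0.     0.144] shift cm [23.66 -7.88  0.53]
turn [0. 0. 0.] shift cm [ 0.  -0.   9.8]
turn [0. 0. 0.] shift cm [ 0.   0.  -9.8]
turn [-0.     0.    -0.144] shift cm [-29.55   4.39   0.  ]
now [0.5077 0.0612 0.1413] [-1.7994e+02  1.0000e-02  8.7250e+01] F [ 1.5 -0.9  0.3] w 0.0571 ff 0.0 t 14.7
turn [-0.001  0.     0.   ] shift cm [-5.   -0.01  0.53]
turn [ 0.    -0.     0.144] shift cm [35.44 -8.59 -0.  ]
turn [0. 0. 0.] shift cm [ 0.  -0.   9.8]
turn [0. 0. 0.] shift cm [ 0.   0.  -9.8]
turn [-0.     0.    -0.144] shift cm [-41.31   3.42   0.  ]
```

Request:
carry_out([
  {"tx": 0,"ty": 0,"tz": 0,"ax": 0,"ay": 0,"az": 0.144},
  {"tx": 3.4,"ty": -1.12,"tz": 0,"ax": 0,"ay": 0,"az": 0},
  {"tx": 3.4,"ty": -1.12,"tz": 0,"ax": 0,"ay": 0,"az": 0},
  {"tx": 3.4,"ty": -1.12,"tz": 0,"ax": 0,"ay": 0,"az": 0},
  {"tx": 3.4,"ty": -1.12,"tz": 0,"ax": 0,"ay": 0,"az": 0},
  {"tx": 3.4,"ty": -1.12,"tz": 0,"ax": 0,"ay": 0,"az": 0},
  {"tx": 3.4,"ty": -1.12,"tz": 0,"ax": 0,"ay": 0,"az": 0},
  {"tx": 3.26,"ty": -1.16,"tz": 0.5,"ax": 0,"ay": 0,"az": 0},
  {"tx": 0,"ty": 0,"tz": 3,"ax": 0,"ay": 0,"az": 0},
  {"tx": 0,"ty": 0,"tz": 3,"ax": 0,"ay": 0,"az": 0},
  {"tx": 0,"ty": 0,"tz": 2,"ax": 0,"ay": 0,"az": 0},
  {"tx": 0,"ty": 0,"tz": 1.7,"ax": 0,"ay": 0,"az": 0},
  {"tx": 0,"ty": 0,"tz": 0,"ax": 0,"ay": 0,"az": 0},
], jaw=20)

```text
clock: 16.0
tool_pos: [0.4746, 0.3076, 0.0363]
tcp_rot: [-179.8, 0.2, 79.0]
force: [-0.8, -0.6, -0.2]
gripper_width: 0.0785
finger_force: 0.0
```

Request:
carry_out([
  {"tx": 0,"ty": 0,"tz": 0,"ax": 0,"ay": 0,"az": 0},
  {"tx": 0,"ty": 0,"tz": 0,"ax": 0,"ay": 0,"az": 0},
  {"tx": 0,"ty": 0,"tz": 0,"ax": 0,"ay": 0,"az": 0},
  {"tx": 0,"ty": 0,"tz": 0,"ax": 0,"ay": 0,"az": 0},
  {"tx": 0,"ty": 0,"tz": 0,"ax": 0,"ay": 0,"az": 0},
  {"tx": 0,"ty": 0,"tz": -2,"ax": 0,"ay": 0,"az": 0},
  {"tx": 0,"ty": 0,"tz": -2.5,"ax": 0,"ay": 0,"az": 0},
  {"tx": 0,"ty": 0,"tz": -3,"ax": 0,"ay": 0,"az": 0},
  {"tx": 0,"ty": 0,"tz": -2.5,"ax": 0,"ay": 0,"az": 0},
  {"tx": 0,"ty": 0,"tz": 0,"ax": 0,"ay": 0,"az": 0},
], jaw=255)

```text
clock: 17.0
tool_pos: [0.4779, 0.3102, 0.142]
tcp_rot: [179.7, -0.4, 79.0]
force: [-0.0, -0.2, -1.3]
gripper_width: 0.0415
finger_force: 40.8
```

Request:
carry_out([
  {"tx": 0,"ty": 0,"tz": 0,"ax": 0,"ay": 0,"az": -0.144},
  {"tx": -3.7,"ty": 0.54,"tz": 0,"ax": 0,"ay": 0,"az": 0},
  {"tx": -3.7,"ty": 0.54,"tz": 0,"ax": 0,"ay": 0,"az": 0},
  {"tx": -3.7,"ty": 0.54,"tz": 0,"ax": 0,"ay": 0,"az": 0},
  {"tx": -3.7,"ty": 0.54,"tz": 0,"ax": 0,"ay": 0,"az": 0},
  {"tx": -3.7,"ty": 0.54,"tz": 0,"ax": 0,"ay": 0,"az": 0},
  {"tx": -3.7,"ty": 0.54,"tz": 0,"ax": 0,"ay": 0,"az": 0},
  {"tx": -3.7,"ty": 0.54,"tz": 0,"ax": 0,"ay": 0,"az": 0},
  {"tx": -3.65,"ty": 0.6,"tz": 0,"ax": 0,"ay": 0,"az": 0},
  {"tx": 0,"ty": 0,"tz": 0,"ax": 0,"ay": 0,"az": 0},
  {"tx": 0,"ty": 0,"tz": 0,"ax": 0,"ay": 0,"az": 0},
])

```text
clock: 18.1
tool_pos: [0.5051, 0.0102, 0.1374]
tcp_rot: [-179.9, 0.0, 87.1]
force: [-0.3, 0.7, -1.8]
gripper_width: 0.0413
finger_force: 40.8
```

Run:
```python
from plan import *
B=[180,0,87.25]
chain((m2w(0,-.025,.038),B)); snap('wrist','w4')
```

```text
now [0.5051 0.0102 0.1374] [-179.94    0.     87.08] F [-0.3  0.7 -1.8] w 0.0413 ff 40.8 t 18.1
turn [-0.001  0.    -0.003] shift cm [0.1  0.01 9.94]
```

Request:
carry_out([
  {"tx": 0.1,"ty": 0.1,"tz": 3,"ax": 0,"ay": 0,"az": 0},
  {"tx": 0,"ty": 0,"tz": 3,"ax": 0,"ay": 0,"az": 0},
  {"tx": 0,"ty": 0,"tz": 2,"ax": 0,"ay": 0,"az": 0},
  {"tx": 0,"ty": 0,"tz": 1,"ax": 0,"ay": 0,"az": 0},
  {"tx": 0,"ty": 0,"tz": 0.8,"ax": 0,"ay": 0,"az": 0},
  {"tx": 0,"ty": 0,"tz": 0,"ax": 0,"ay": 0,"az": 0},
])

```text
clock: 18.75
tool_pos: [0.5063, 0.0133, 0.0396]
tcp_rot: [-180.0, -0.0, 87.3]
force: [0.2, 0.5, -0.5]
gripper_width: 0.0408
finger_force: 40.8
```

Request:
carry_out([
  {"tx": 0,"ty": 0,"tz": 0,"ax": 0,"ay": 0,"az": 0},
  {"tx": 0,"ty": 0,"tz": 0,"ax": 0,"ay": 0,"az": 0},
  {"tx": 0,"ty": 0,"tz": 0,"ax": 0,"ay": 0,"az": 0},
  {"tx": 0,"ty": 0,"tz": -2,"ax": 0,"ay": 0,"az": 0},
  {"tx": 0,"ty": 0,"tz": -4,"ax": 0,"ay": 0,"az": 0},
  {"tx": 0,"ty": 0,"tz": -4,"ax": 0,"ay": 0,"az": 0},
  {"tx": 0,"ty": 0,"tz": 0,"ax": 0,"ay": 0,"az": 0.144},
], jaw=85)

```text
clock: 19.45
tool_pos: [0.51, 0.0127, 0.1453]
tcp_rot: [179.4, -0.2, 78.8]
force: [0.7, 1.2, 0.1]
gripper_width: 0.0571
finger_force: 0.0
```

Run:
```python
from plan import *
D=[180,0,79]
chain(([.4885,.3755,.136],D))
```

```text
now [0.51   0.0127 0.1453] [179.37  -0.22  78.76] F [0.7 1.2 0.1] w 0.0571 ff 0.0 t 19.45
turn [ 0.011 -0.004 -0.004] shift cm [35.2  -9.03  0.93]
```

Request:
carry_out([
  {"tx": 3.9,"ty": -0.96,"tz": 0,"ax": 0,"ay": 0,"az": 0},
  {"tx": 3.9,"ty": -0.96,"tz": 0,"ax": 0,"ay": 0,"az": 0},
  {"tx": 3.9,"ty": -0.96,"tz": 0,"ax": 0,"ay": 0,"az": 0},
  {"tx": 3.9,"ty": -0.96,"tz": 0,"ax": 0,"ay": 0,"az": 0},
  {"tx": 3.9,"ty": -0.96,"tz": 0,"ax": 0,"ay": 0,"az": 0},
  {"tx": 3.9,"ty": -0.96,"tz": 0,"ax": 0,"ay": 0,"az": 0},
  {"tx": 3.9,"ty": -0.96,"tz": 0,"ax": 0,"ay": 0,"az": 0},
  {"tx": 3.9,"ty": -0.96,"tz": 0,"ax": 0,"ay": 0,"az": 0},
  {"tx": 4.0,"ty": -0.96,"tz": 0.4,"ax": 0,"ay": 0,"az": 0},
  {"tx": 0,"ty": 0,"tz": 3,"ax": 0,"ay": 0,"az": 0},
  {"tx": 0,"ty": 0,"tz": 3,"ax": 0,"ay": 0,"az": 0},
  {"tx": 0,"ty": 0,"tz": 2,"ax": 0,"ay": 0,"az": 0},
  {"tx": 0,"ty": 0,"tz": 1.7,"ax": 0,"ay": 0,"az": 0},
  {"tx": 0,"ty": 0,"tz": 0,"ax": 0,"ay": 0,"az": 0},
], jaw=20)

```text
clock: 20.85
tool_pos: [0.4875, 0.373, 0.037]
tcp_rot: [-179.8, 0.2, 79.0]
force: [-0.0, -0.2, 0.1]
gripper_width: 0.0787
finger_force: 0.0
```

Request:
carry_out([
  {"tx": 0,"ty": 0,"tz": 0,"ax": 0,"ay": 0,"az": 0},
  {"tx": 0,"ty": 0,"tz": 0,"ax": 0,"ay": 0,"az": 0},
  {"tx": 0,"ty": 0,"tz": 0,"ax": 0,"ay": 0,"az": 0},
  {"tx": 0,"ty": 0,"tz": 0,"ax": 0,"ay": 0,"az": 0},
  {"tx": 0,"ty": 0,"tz": 0,"ax": 0,"ay": 0,"az": 0},
  {"tx": 0,"ty": 0,"tz": -2,"ax": 0,"ay": 0,"az": 0},
  {"tx": 0,"ty": 0,"tz": -2.5,"ax": 0,"ay": 0,"az": 0},
  {"tx": 0,"ty": 0,"tz": -3,"ax": 0,"ay": 0,"az": 0},
  {"tx": 0,"ty": 0,"tz": -2.5,"ax": 0,"ay": 0,"az": 0},
  {"tx": 0,"ty": 0,"tz": 0,"ax": 0,"ay": 0,"az": 0},
], jaw=255)

```text
clock: 21.85
tool_pos: [0.4906, 0.3761, 0.1431]
tcp_rot: [179.7, -0.4, 79.0]
force: [1.1, 0.7, -0.5]
gripper_width: 0.0408
finger_force: 40.8
```

Request:
carry_out([
  {"tx": 0,"ty": 0,"tz": 0,"ax": 0,"ay": 0,"az": -0.144},
  {"tx": -4.1,"ty": 0.34,"tz": 0,"ax": 0,"ay": 0,"az": 0},
  {"tx": -4.1,"ty": 0.34,"tz": 0,"ax": 0,"ay": 0,"az": 0},
  {"tx": -4.1,"ty": 0.34,"tz": 0,"ax": 0,"ay": 0,"az": 0},
  {"tx": -4.1,"ty": 0.34,"tz": 0,"ax": 0,"ay": 0,"az": 0},
  {"tx": -4.1,"ty": 0.34,"tz": 0,"ax": 0,"ay": 0,"az": 0},
  {"tx": -4.1,"ty": 0.34,"tz": 0,"ax": 0,"ay": 0,"az": 0},
  {"tx": -4.1,"ty": 0.34,"tz": 0,"ax": 0,"ay": 0,"az": 0},
  {"tx": -4.1,"ty": 0.34,"tz": 0,"ax": 0,"ay": 0,"az": 0},
  {"tx": -4.1,"ty": 0.34,"tz": 0,"ax": 0,"ay": 0,"az": 0},
  {"tx": -4.1,"ty": 0.34,"tz": 0,"ax": 0,"ay": 0,"az": 0},
  {"tx": 0,"ty": 0,"tz": 0,"ax": 0,"ay": 0,"az": 0},
  {"tx": 0,"ty": 0,"tz": 0,"ax": 0,"ay": 0,"az": 0},
])

```text
clock: 23.15
tool_pos: [0.5024, -0.0382, 0.1382]
tcp_rot: [-179.9, -0.0, 87.1]
force: [0.4, 1.2, -0.9]
gripper_width: 0.041
finger_force: 40.8
```

Run:
```python
from plan import *
B=[180,0,87.25]
chain((m2w(0,-.075,.038),B))
```

```text
now [ 0.5024 -0.0382  0.1382] [-179.9    -0.     87.05] F [ 0.4  1.2 -0.9] w 0.041 ff 40.8 t 23.15
turn [-0.002 -0.    -0.003] shift cm [-0.05  0.04 10.02]
```

Request:
carry_out([
  {"tx": 0,"ty": 0.1,"tz": 3,"ax": 0,"ay": 0,"az": 0},
  {"tx": 0,"ty": 0,"tz": 3,"ax": 0,"ay": 0,"az": 0},
  {"tx": 0,"ty": 0,"tz": 2,"ax": 0,"ay": 0,"az": 0},
  {"tx": 0,"ty": 0,"tz": 1,"ax": 0,"ay": 0,"az": 0},
  {"tx": 0,"ty": 0,"tz": 0.9,"ax": 0,"ay": 0,"az": 0},
  {"tx": 0,"ty": 0,"tz": 0,"ax": 0,"ay": 0,"az": 0},
])

```text
clock: 23.75
tool_pos: [0.5043, -0.0357, 0.0398]
tcp_rot: [-180.0, -0.0, 87.3]
force: [-0.3, 0.4, -1.2]
gripper_width: 0.0409
finger_force: 40.8
```

Request:
carry_out([
  {"tx": 0,"ty": 0,"tz": 0,"ax": 0,"ay": 0,"az": 0},
  {"tx": 0,"ty": 0,"tz": 0,"ax": 0,"ay": 0,"az": 0},
  {"tx": 0,"ty": 0,"tz": 0,"ax": 0,"ay": 0,"az": 0},
  {"tx": 0,"ty": 0,"tz": -2,"ax": 0,"ay": 0,"az": 0},
  {"tx": 0,"ty": 0,"tz": -4,"ax": 0,"ay": 0,"az": 0},
  {"tx": 0,"ty": 0,"tz": -4,"ax": 0,"ay": 0,"az": 0},
  {"tx": 0,"ty": 0,"tz": -4,"ax": 0,"ay": 0,"az": 0},
  {"tx": 0,"ty": 0,"tz": -3,"ax": 0,"ay": 0,"az": 0},
  {"tx": -4,"ty": 0.4,"tz": 0,"ax": 0,"ay": 0,"az": 0},
  {"tx": -4,"ty": 0.4,"tz": 0,"ax": 0,"ay": 0,"az": 0},
  {"tx": -4,"ty": 0.4,"tz": 0,"ax": 0,"ay": 0,"az": 0},
  {"tx": -4,"ty": 0.4,"tz": 0,"ax": 0,"ay": 0,"az": 0},
  {"tx": -4,"ty": 0.4,"tz": 0,"ax": 0,"ay": 0,"az": 0},
  {"tx": -4,"ty": 0.4,"tz": 0,"ax": 0,"ay": 0,"az": 0},
  {"tx": -4,"ty": 0.4,"tz": 0,"ax": 0,"ay": 0,"az": 0},
  {"tx": 0,"ty": 0,"tz": 0,"ax": 0,"ay": 0,"az": 0},
  {"tx": 0,"ty": 0,"tz": 0,"ax": 0,"ay": 0,"az": 0},
], jaw=85)

```text
clock: 25.45
tool_pos: [0.518, -0.319, 0.2098]
tcp_rot: [-180.0, -0.0, 87.1]
force: [-0.5, -0.2, -0.4]
gripper_width: 0.0571
finger_force: 0.0
```

Run:
```python
from plan import *
print(env.state()['q'].round(1))
D=[180,0,97.34]
chain(([.5374,-.3206,.2],D)); snap('top','t2'); snap('wrist','w5')
a=cv2.imread('pics/t2.png')[160:260,230:455]; a=cv2.resize(a,(560,249),interpolation=2)
b=cv2.resize(cv2.imread('pics/w5.png'),(460,345)); a=cv2.copyMakeBorder(a,0,0,0,0,0)
c=np.zeros((594,560,3),np.uint8); c[:249]=a; c[249:,:460]=b; cv2.imwrite('pics/c5.png',c)
```

```text
[ 43.4  35.5 -22.9  91.6  15.8  56.1  12.5]
now [ 0.518  -0.319   0.2098] [-1.7998e+02 -2.0000e-02  8.7070e+01] F [-0.5 -0.2 -0.4] w 0.0571 ff 0.0 t 25.45
turn [-0.    -0.    -0.179] shift cm [-0.4   1.91  0.98]
```

View pics/c5.png

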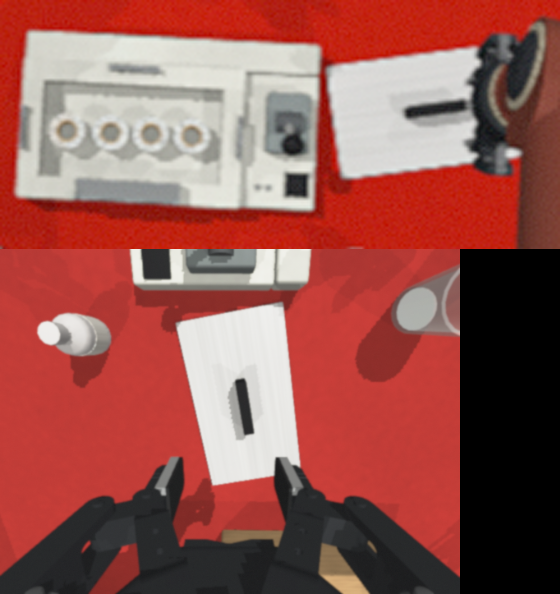

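Four rolls stand in a row in the bay at (67,131), (110,132), (150,133) and (191,134). The lever ball, at (291,144), is off, and the cover has not moved. In the wrist part, the fin centre is at about (245,407) in the crop.

Run:
```python
from plan import *
for u,v in((240,380),(250,433),(245,407)): print(px2w('w5',u*560/460,(v-249)*560/460,.035))
k=560/460
for n,(u,v) in zip(['far-left','far-right','nearleft'],[(178,322),(283,303),(213,486)]): print(n,px2w('w5',u*k,(v-249)*k,.005))
for m in((-.067,.117),(.067,.117),(-.067,-.117)): print((R.from_euler('z',7.34,degrees=True).apply([*m,0])+[.5374,-.3206,0]).round(4))
```

```text
[ 0.53427559 -0.28412765  0.035     ]
[ 0.54470518 -0.3525586   0.035     ]
[ 0.53930031 -0.31785921  0.035     ]
far-left [ 0.46128847 -0.21296934  0.005     ]
far-right [ 0.59092348 -0.19782767  0.005     ]
nearleft [ 0.48884915 -0.44647607  0.005     ]
[ 0.456  -0.2131  0.    ]
[ 0.5889 -0.196   0.    ]
[ 0.4859 -0.4452  0.    ]
```

Request:
carry_out([
  {"tx": 0,"ty": 0,"tz": 0,"ax": 0,"ay": 0,"az": -0.09},
  {"tx": 0,"ty": 0,"tz": 0,"ax": 0,"ay": 0,"az": -0.089},
  {"tx": -0.37,"ty": 2.07,"tz": 0,"ax": 0,"ay": 0,"az": 0},
  {"tx": 0,"ty": 0,"tz": 4,"ax": 0,"ay": 0,"az": 0},
  {"tx": 0,"ty": 0,"tz": 4,"ax": 0,"ay": 0,"az": 0},
  {"tx": 0,"ty": 0,"tz": 3,"ax": 0,"ay": 0,"az": 0},
  {"tx": 0,"ty": 0,"tz": 3,"ax": 0,"ay": 0,"az": 0},
  {"tx": 0,"ty": 0,"tz": 2,"ax": 0,"ay": 0,"az": 0},
  {"tx": 0,"ty": 0,"tz": 1.6,"ax": 0,"ay": 0,"az": 0},
  {"tx": 0,"ty": 0,"tz": 0,"ax": 0,"ay": 0,"az": 0},
  {"tx": 0,"ty": 0,"tz": 0,"ax": 0,"ay": 0,"az": 0},
])

```text
clock: 26.65
tool_pos: [0.5405, -0.3182, 0.0347]
tcp_rot: [179.9, 0.0, 97.6]
force: [-0.7, 0.1, 0.0]
gripper_width: 0.0566
finger_force: 0.0
```

Request:
carry_out([
  {"tx": 0,"ty": 0,"tz": 0,"ax": 0,"ay": 0,"az": 0},
  {"tx": 0,"ty": 0,"tz": 0,"ax": 0,"ay": 0,"az": 0},
  {"tx": 0,"ty": 0,"tz": 0,"ax": 0,"ay": 0,"az": 0},
  {"tx": 0,"ty": 0,"tz": 0,"ax": 0,"ay": 0,"az": 0},
  {"tx": 0,"ty": 0,"tz": 0,"ax": 0,"ay": 0,"az": 0},
  {"tx": 0,"ty": 0,"tz": 0,"ax": 0,"ay": 0,"az": 0},
], jaw=255, newtons=100)

```text
clock: 27.25
tool_pos: [0.54, -0.3192, 0.0353]
tcp_rot: [180.0, 0.1, 97.5]
force: [-2.0, -0.2, 5.7]
gripper_width: 0.0121
finger_force: 98.5
```

Request:
carry_out([
  {"tx": 0,"ty": 0,"tz": -1,"ax": 0,"ay": 0,"az": 0},
  {"tx": 0,"ty": 0,"tz": -3,"ax": 0,"ay": 0,"az": 0},
  {"tx": 0,"ty": 0,"tz": -3,"ax": 0,"ay": 0,"az": 0},
  {"tx": 0,"ty": 0,"tz": -4,"ax": 0,"ay": 0,"az": 0},
  {"tx": 0,"ty": 0,"tz": -4,"ax": 0,"ay": 0,"az": 0},
  {"tx": 0,"ty": 0,"tz": -3,"ax": 0,"ay": 0,"az": 0},
  {"tx": 0,"ty": 0,"tz": -2,"ax": 0,"ay": 0,"az": 0},
  {"tx": 0,"ty": 0,"tz": 0,"ax": 0,"ay": 0,"az": 0.09},
  {"tx": 0,"ty": 0,"tz": 0,"ax": 0,"ay": 0,"az": 0.089},
  {"tx": 0,"ty": 0,"tz": 0,"ax": 0,"ay": 0,"az": 0},
  {"tx": 0,"ty": 0,"tz": 0,"ax": 0,"ay": 0,"az": 0},
])

```text
clock: 28.35
tool_pos: [0.5393, -0.3185, 0.2337]
tcp_rot: [-179.9, -0.0, 87.4]
force: [0.6, 0.2, -2.0]
gripper_width: 0.012
finger_force: 97.9
```

```bash
cat >> plan.py <<'E'
def edge(xe,ze,th,y=0.,h=.035):
    """tool pose that puts the plate's near edge at machine (xe,ze) at tilt th"""
    p=m2w(xe+.067*np.cos(th)-h*np.sin(th),y,ze+.067*np.sin(th)+h*np.cos(th))
    r=R.from_euler('z',MA,degrees=True)*R.from_euler('y',-th)*R.from_euler('xyz',[180,0,90],degrees=True)
    return p,r.as_euler('xyz',degrees=True)
E
python3 - <<'E'
from plan import *
chain(edge(-.04,.165,0,y=.002),edge(-.04,.165,.2,y=.002),edge(-.045,.049,.2),edge(-.066,.0475,.2))
E
```

```text
now [ 0.5393 -0.3185  0.2337] [-1.7994e+02 -3.0000e-02  8.7370e+01] F [ 0.6  0.2 -2. ] w 0.012 ff 97.9 t 28.35
turn [-0.001 -0.     0.002] shift cm [35.48 -2.29  3.37]
turn [-0.2  0.   0. ] shift cm [ 0.   -0.56 -1.4 ]
turn [0. 0. 0.] shift cm [-0.2  -2.79 11.27]
turn [0. 0. 0.] shift cm [-0.   -2.09 -0.27]
```

Request:
carry_out([
  {"tx": 2.5,"ty": -0.2,"tz": 0,"ax": 0,"ay": 0,"az": 0},
  {"tx": 3.3,"ty": -0.2,"tz": 0,"ax": 0,"ay": 0,"az": 0},
  {"tx": 3.3,"ty": -0.2,"tz": 0,"ax": 0,"ay": 0,"az": 0},
  {"tx": 3.3,"ty": -0.2,"tz": 0,"ax": 0,"ay": 0,"az": 0},
  {"tx": 3.3,"ty": -0.2,"tz": 0,"ax": 0,"ay": 0,"az": 0},
  {"tx": 3.3,"ty": -0.2,"tz": 0,"ax": 0,"ay": 0,"az": 0},
  {"tx": 3.3,"ty": -0.2,"tz": 0,"ax": 0,"ay": 0,"az": 0},
  {"tx": 3.3,"ty": -0.2,"tz": 0,"ax": 0,"ay": 0,"az": 0},
  {"tx": 3.3,"ty": -0.2,"tz": 0,"ax": 0,"ay": 0,"az": 0},
  {"tx": 3.3,"ty": -0.2,"tz": 0,"ax": 0,"ay": 0,"az": 0},
  {"tx": 2.3,"ty": -0.29,"tz": 0,"ax": 0,"ay": 0,"az": 0},
  {"tx": 1,"ty": 0,"tz": 0,"ax": 0,"ay": 0,"az": 0},
  {"tx": 0,"ty": 0,"tz": 0,"ax": -0.1,"ay": 0,"az": 0},
  {"tx": 0,"ty": 0,"tz": 0,"ax": -0.1,"ay": 0,"az": 0},
  {"tx": 0,"ty": 0,"tz": 0,"ax": 0,"ay": 0,"az": 0},
  {"tx": 0,"ty": 0,"tz": 0,"ax": 0,"ay": 0,"az": 0},
])

```text
clock: 29.95
tool_pos: [0.534, 0.0359, 0.2342]
tcp_rot: [168.6, 0.1, 87.2]
force: [1.1, 0.7, -2.8]
gripper_width: 0.0122
finger_force: 98.6
```

Run:
```python
from plan import *
chain(edge(-.04,.13,.2),edge(-.045,.049,.2),edge(-.066,.0475,.2)); snap('side','s3'); snap('wrist','w6'); snap('top','t3')
a=cv2.resize(cv2.imread('pics/s3.png')[110:310,190:370],(540,600),interpolation=2); b=cv2.resize(cv2.imread('pics/w6.png')[:,60:460],(260,273)); t=cv2.resize(cv2.imread('pics/t3.png')[160:260,225:365],(260,186))
c=np.zeros((600,800,3),np.uint8); c[:,:540]=a; c[:273,540:]=b; c[273:459,540:]=t; cv2.imwrite('pics/c6.png',c)
```

```text
now [0.534  0.0359 0.2342] [1.6862e+02 5.0000e-02 8.7200e+01] F [ 1.1  0.7 -2.8] w 0.0122 ff 98.6 t 29.95
turn [-0.001  0.001 -0.001] shift cm [-0.1  -1.99  5.37]
turn [0. 0. 0.] shift cm [ 0.   -2.1   7.84]
turn [0. 0. 0.] shift cm [-0.   -2.09 -0.27]
```

View pics/c6.png

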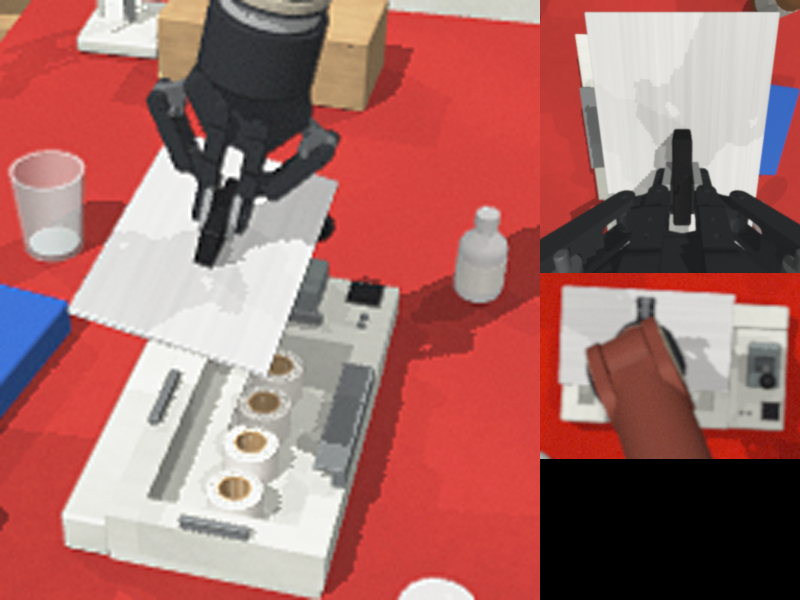

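The side part shows the plate gripped by its fin, with the robot-side edge low as wanted: corner (268,374) low and (70,308) high. Now I'll check where it sits along y.

Run:
```python
from plan import *
s=env.state(); p=s['tool_pos']; r=R.from_euler('xyz',s['tcp_rot'],degrees=True)
# plate frame: x=tool y, y=tool x, z=-tool z ; underside centre = p + .035 tool z
def pt(x,y,z): return p+r.apply([y,x,.035-z])
for n,c in (('near+y',(-.067,.117,.0)),('far+y',(.067,.117,0)),('far-y',(.067,-.117,.005))):
    q=pt(*c); print(n,w2m(q).round(4),'side',((w2px('s3',q)-[190,110])*3).round(0),'top',((w2px('t3',q)-[225,160])*1.857+[540,273]).round(0))
```

```text
near+y [-0.0298  0.1186  0.1867] side [262. 373.] top [560. 382.]
far+y [0.1015 0.1184 0.2133] side [ 62. 308.] top [563. 285.]
far-y [ 0.1002 -0.1156  0.2181] side [169. 123.] top [734. 294.]
```

```bash
sed -i 's/^MX,MY,MA=.5064/MX,MY,MA=.5092/' plan.py
python3 - <<'E'
from plan import *
chain(edge(-.042,.09,.2,.001),edge(-.042,.049,.2,.001),edge(-.064,.0475,.2,.001))
E
```

```text
now [0.5352 0.0363 0.2342] [ 1.6853e+02 -2.0000e-02  8.7180e+01] F [-0.1 -0.5 -1.8] w 0.0118 ff 98.6 t 30.1
turn [ 0.    -0.    -0.001] shift cm [-0.03 -2.82  9.29]
turn [0. 0. 0.] shift cm [ 0.   -0.81  4.02]
turn [0. 0. 0.] shift cm [ 0.   -2.19 -0.29]
```

Request:
carry_out([
  {"tx": 0,"ty": -0.7,"tz": 2.3,"ax": 0,"ay": 0,"az": 0},
  {"tx": 0,"ty": -0.7,"tz": 2.3,"ax": 0,"ay": 0,"az": 0},
  {"tx": 0,"ty": -0.7,"tz": 2.3,"ax": 0,"ay": 0,"az": 0},
  {"tx": 0,"ty": -0.72,"tz": 2.39,"ax": 0,"ay": 0,"az": 0},
  {"tx": 0,"ty": -0.4,"tz": 2,"ax": 0,"ay": 0,"az": 0},
  {"tx": 0,"ty": -0.41,"tz": 2.0,"ax": 0,"ay": 0,"az": 0},
  {"tx": 0,"ty": 0,"tz": 0,"ax": 0,"ay": 0,"az": 0},
  {"tx": 0,"ty": 0,"tz": 0,"ax": 0,"ay": 0,"az": 0},
])

```text
clock: 30.9
tool_pos: [0.5257, 0.0374, 0.0966]
tcp_rot: [168.5, 0.0, 87.2]
force: [0.2, -0.5, -2.6]
gripper_width: 0.0122
finger_force: 98.5
```

Run:
```python
from plan import *
chain(edge(-.064,.0475,.2,.001)); snap('side','s4'); crop('s4',200,130,350,310,3.3,'c7')
```

```text
now [0.5257 0.0374 0.0966] [168.53   0.    87.25] F [ 0.2 -0.5 -2.6] w 0.0122 ff 98.5 t 30.9
turn [ 0.  0. -0.] shift cm [-0.1  -2.15 -0.29]
```

View pics/c7.png

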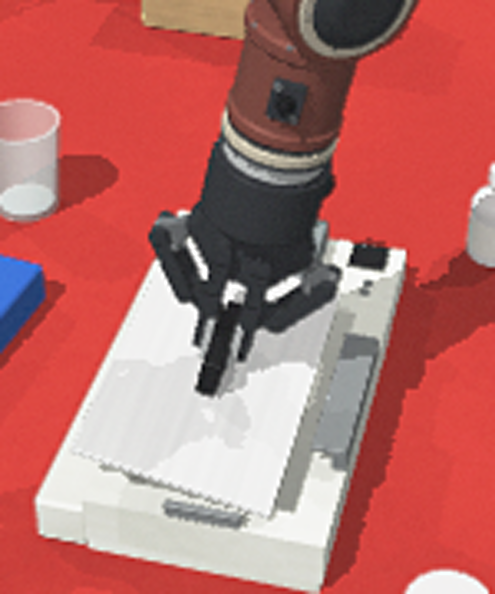

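Run:
```python
from plan import *
for (u,v),z in (((268,517),.049),((70,455),.0755)): print('plate corner',w2m(px2w('s4',200+u/3.3,130+v/3.3,z)).round(4))
print('cheek outer corners z45?', [w2m(px2w('s4',200+u/3.3,130+v/3.3,.055)).round(4) for u,v in((165,500),(245,520))])
d=lambda p:((w2px('s4',p)-[200,130])*3.3).round(0)
print('cheek inner top pred',d(m2w(-.025,.122,.055)-[.0028,0,0]),d(m2w(.025,.122,.055)-[.0028,0,0]))
```

```text
plate corner [-0.0441  0.1216  0.049 ]
plate corner [0.0843 0.1253 0.0755]
cheek outer corners z45? [array([0.0211, 0.1291, 0.055 ]), array([-0.032 ,  0.1331,  0.055 ])]
cheek inner top pred [243. 506.] [167. 492.]
```

The plate's +y end is about 2–4 mm too far toward +y, so I'll correct by −2.5 mm while sliding under the lip.

Request:
carry_out([
  {"tx": -0.25,"ty": -0.4,"tz": -0.05,"ax": 0,"ay": 0,"az": 0},
  {"tx": 0,"ty": -0.4,"tz": -0.06,"ax": 0,"ay": 0,"az": 0},
  {"tx": 0,"ty": -0.4,"tz": -0.06,"ax": 0,"ay": 0,"az": 0},
  {"tx": 0,"ty": -0.4,"tz": -0.06,"ax": 0,"ay": 0,"az": 0},
  {"tx": 0,"ty": -0.4,"tz": -0.06,"ax": 0,"ay": 0,"az": 0},
  {"tx": 0,"ty": -0.2,"tz": 0,"ax": 0,"ay": 0,"az": 0},
  {"tx": 0,"ty": 0,"tz": 0,"ax": 0,"ay": 0,"az": 0},
  {"tx": 0,"ty": 0,"tz": 0,"ax": 0,"ay": 0,"az": 0},
])

```text
clock: 31.75
tool_pos: [0.5027, 0.036, 0.0951]
tcp_rot: [168.5, -0.0, 87.3]
force: [-0.6, -0.1, -2.8]
gripper_width: 0.0119
finger_force: 98.5
```

Request:
carry_out([
  {"tx": 0,"ty": -0.2,"tz": -0.03,"ax": 0,"ay": 0,"az": 0},
  {"tx": 0,"ty": 0,"tz": 0,"ax": 0,"ay": 0,"az": 0},
])

```text
clock: 31.95
tool_pos: [0.5002, 0.036, 0.0948]
tcp_rot: [168.6, 0.0, 87.3]
force: [0.2, -0.4, -3.0]
gripper_width: 0.0119
finger_force: 98.5
```

Request:
carry_out([
  {"tx": 0,"ty": -0.2,"tz": -0.04,"ax": 0,"ay": 0,"az": 0},
  {"tx": 0,"ty": 0,"tz": 0,"ax": 0,"ay": 0,"az": 0},
])

```text
clock: 32.15
tool_pos: [0.4981, 0.0361, 0.0949]
tcp_rot: [168.6, 0.0, 87.3]
force: [0.1, 0.7, -3.1]
gripper_width: 0.0121
finger_force: 98.5
```

Request:
carry_out([
  {"tx": 0,"ty": -0.2,"tz": -0.04,"ax": 0,"ay": 0,"az": 0},
  {"tx": 0,"ty": 0,"tz": 0,"ax": 0,"ay": 0,"az": 0},
])

```text
clock: 32.35
tool_pos: [0.4975, 0.036, 0.0954]
tcp_rot: [168.4, -0.0, 87.2]
force: [2.4, -0.1, -2.8]
gripper_width: 0.012
finger_force: 98.3
```

Request:
carry_out([
  {"tx": 0,"ty": -0.15,"tz": -0.03,"ax": 0,"ay": 0,"az": 0},
  {"tx": 0,"ty": 0,"tz": 0,"ax": 0,"ay": 0,"az": 0},
])

```text
clock: 32.55
tool_pos: [0.4973, 0.0361, 0.0957]
tcp_rot: [168.3, -0.1, 87.2]
force: [4.9, -2.1, -4.1]
gripper_width: 0.0118
finger_force: 98.1
```

Run:
```python
from plan import *
chain(edge(-.070,.0475,.2,-.001)); snap('side','s5'); snap('top','t5'); 
a=cv2.resize(cv2.imread('pics/s5.png')[180:310,240:340],None,fx=4.6,fy=4.6,interpolation=2)
b=cv2.resize(cv2.imread('pics/t5.png')[165:255,230:365],(340,227),interpolation=2)
c=np.zeros((598,800,3),np.uint8); c[:,:460]=a[:598]; c[:227,460:]=b; cv2.imwrite('pics/c8.png',c)
```

```text
now [0.4973 0.0361 0.0957] [ 1.6826e+02 -7.0000e-02  8.7210e+01] F [ 4.9 -2.1 -4.1] w 0.0118 ff 98.1 t 32.55
turn [ 0.005 -0.001 -0.001] shift cm [-0.03  0.05  0.07]
```

View pics/c8.png

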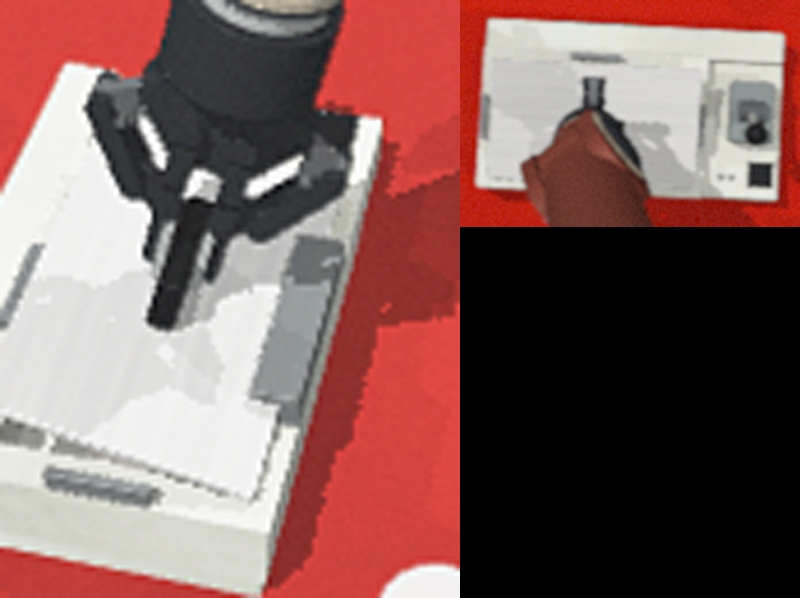

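The plate edge is under the lip, against the back of the slot (5 N contact), and lies between the cheeks in the top part at u 492 to 703. Next I'll back off 3 mm and swing it down.

Run:
```python
from plan import *
y=w2m(env.state()['tool_pos'])[1]; print(y)
chain(*[edge(-.067,z,t,y) for t,z in((.2,.047),(.13,.0465),(.06,.0465),(0,.0465),(0,.045))])
```

```text
-0.0007160476721343417
now [0.4973 0.0361 0.0957] [ 1.6827e+02 -6.0000e-02  8.7210e+01] F [ 5.9 -1.7 -4.8] w 0.0117 ff 98.2 t 32.65
turn [ 0.005 -0.001 -0.001] shift cm [0.   0.33 0.18]
turn [ 0.07 -0.   -0.  ] shift cm [-0.    0.25  0.51]
turn [ 0.07  0.   -0.  ] shift cm [-0.    0.26  0.46]
turn [ 0.06 -0.    0.  ] shift cm [0.   0.22 0.4 ]
turn [0. 0. 0.] shift cm [ 0.   -0.    0.15]
```

Request:
carry_out([
  {"tx": 0,"ty": 0.42,"tz": 0.1,"ax": 0,"ay": 0,"az": 0},
  {"tx": 0,"ty": 0,"tz": 0,"ax": 0,"ay": 0,"az": 0},
  {"tx": 0,"ty": 0,"tz": 0,"ax": 0,"ay": 0,"az": 0},
])

```text
clock: 32.95
tool_pos: [0.4981, 0.0362, 0.0944]
tcp_rot: [168.7, 0.0, 87.3]
force: [-1.0, 0.2, -2.3]
gripper_width: 0.0119
finger_force: 98.5
```

Request:
carry_out([
  {"tx": 0,"ty": 0.12,"tz": 0.25,"ax": 0.035,"ay": 0,"az": 0},
  {"tx": 0,"ty": 0.13,"tz": 0.26,"ax": 0.035,"ay": 0,"az": 0},
  {"tx": 0,"ty": 0.13,"tz": 0.23,"ax": 0.035,"ay": 0,"az": 0},
  {"tx": 0,"ty": 0.13,"tz": 0.23,"ax": 0.035,"ay": 0,"az": 0},
  {"tx": 0,"ty": 0,"tz": 0,"ax": 0,"ay": 0,"az": 0},
  {"tx": 0,"ty": 0,"tz": 0,"ax": 0,"ay": 0,"az": 0},
])

```text
clock: 33.55
tool_pos: [0.5049, 0.0357, 0.0857]
tcp_rot: [176.6, 0.0, 87.3]
force: [-0.1, -0.6, -3.0]
gripper_width: 0.0118
finger_force: 98.6
```

Run:
```python
from plan import *
y=w2m(env.state()['tool_pos'])[1]; print(y)
chain(*[edge(-.067,z,t,y) for t,z in((0,.0465),(0,.045))])
```

```text
-0.0007253858490543005
now [0.5049 0.0357 0.0857] [176.61   0.    87.25] F [-0.1 -0.6 -3. ] w 0.0118 ff 98.6 t 33.55
turn [0.059 0.    0.   ] shift cm [0.   0.42 0.42]
turn [0. 0. 0.] shift cm [ 0.   -0.    0.15]
```

Request:
carry_out([
  {"tx": 0,"ty": 0.18,"tz": 0.2,"ax": 0.03,"ay": 0,"az": 0},
  {"tx": 0,"ty": 0.2,"tz": 0.2,"ax": 0.029,"ay": 0,"az": 0},
  {"tx": 0,"ty": 0,"tz": 0,"ax": 0,"ay": 0,"az": 0},
  {"tx": 0,"ty": 0,"tz": 0,"ax": 0,"ay": 0,"az": 0},
])

```text
clock: 33.95
tool_pos: [0.5089, 0.0356, 0.0821]
tcp_rot: [179.9, 0.0, 87.3]
force: [0.2, 0.3, -1.9]
gripper_width: 0.0118
finger_force: 98.6
```

Request:
carry_out([
  {"tx": 0,"ty": 0,"tz": 0.15,"ax": 0,"ay": 0,"az": 0},
  {"tx": 0,"ty": 0,"tz": 0,"ax": 0,"ay": 0,"az": 0},
])

```text
clock: 34.15
tool_pos: [0.509, 0.0356, 0.0805]
tcp_rot: [180.0, 0.0, 87.3]
force: [-1.3, -0.0, -3.4]
gripper_width: 0.0121
finger_force: 98.6
```

Run:
```python
from plan import *
y=w2m(env.state()['tool_pos'])[1]
chain(edge(-.067,.045,0,y)); snap('side','s6'); snap('top','t6'); 
a=cv2.resize(cv2.imread('pics/s6.png')[180:310,240:340],None,fx=4.6,fy=4.6,interpolation=2)
a=cv2.resize(cv2.imread('pics/s6.png')[180:310,206:334],(460,467),interpolation=2)
b=cv2.resize(cv2.imread('pics/t6.png')[165:255,230:365],(340,227),interpolation=2)
c=np.zeros((598,800,3),np.uint8); c[:467,:460]=a[:598]; c[:227,460:]=b; cv2.imwrite('pics/c9.png',c)
```

```text
now [0.509  0.0356 0.0805] [1.7997e+02 2.0000e-02 8.7280e+01] F [-1.3 -0.  -3.4] w 0.0121 ff 98.6 t 34.15
turn [0.001 0.    0.001] shift cm [-0.    0.02  0.05]
```

View pics/c9.png

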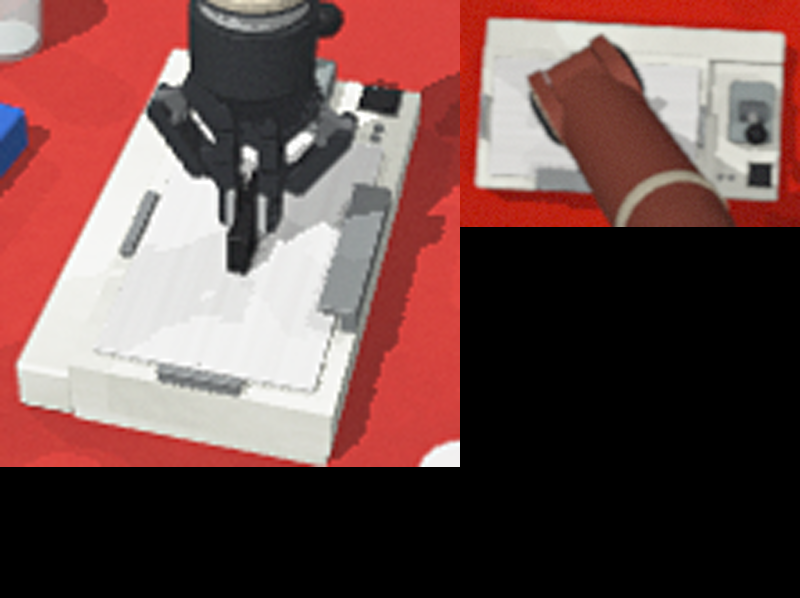

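The plate is level, between the cheeks, under the lip and inside the stop. It isn't bearing on the rim yet, so I'll feel it down.

Request:
carry_out([
  {"tx": 0,"ty": 0,"tz": 0.1,"ax": 0,"ay": 0,"az": 0},
  {"tx": 0,"ty": 0,"tz": 0,"ax": 0,"ay": 0,"az": 0},
])

```text
clock: 34.45
tool_pos: [0.5095, 0.0356, 0.0802]
tcp_rot: [179.9, 0.0, 87.3]
force: [-1.8, -0.3, 4.7]
gripper_width: 0.0121
finger_force: 99.7
```

Request:
carry_out([
  {"tx": 0,"ty": 0,"tz": 0.1,"ax": 0,"ay": 0,"az": 0},
  {"tx": 0,"ty": 0,"tz": 0,"ax": 0,"ay": 0,"az": 0},
])

```text
clock: 34.65
tool_pos: [0.5095, 0.0356, 0.0802]
tcp_rot: [179.9, 0.1, 87.3]
force: [-2.3, -1.0, 11.9]
gripper_width: 0.0119
finger_force: 100.7
```

Request:
carry_out([
  {"tx": 0,"ty": 0,"tz": 0.1,"ax": 0,"ay": 0,"az": 0},
  {"tx": 0,"ty": 0,"tz": 0,"ax": 0,"ay": 0,"az": 0},
])

```text
clock: 34.85
tool_pos: [0.5095, 0.0356, 0.0802]
tcp_rot: [179.9, 0.1, 87.3]
force: [-5.9, -1.4, 19.6]
gripper_width: 0.0119
finger_force: 101.8
```

Request:
carry_out([
  {"tx": 0,"ty": 0,"tz": -0.25,"ax": 0,"ay": 0,"az": 0},
  {"tx": 0,"ty": 0,"tz": 0,"ax": 0,"ay": 0,"az": 0},
])

```text
clock: 35.05
tool_pos: [0.51, 0.0355, 0.0804]
tcp_rot: [179.9, -0.0, 87.2]
force: [-0.2, -0.6, -2.0]
gripper_width: 0.012
finger_force: 98.7
```

Request:
carry_out([
  {"tx": 0,"ty": 0,"tz": 0,"ax": 0,"ay": 0,"az": 0},
  {"tx": 0,"ty": 0,"tz": 0,"ax": 0,"ay": 0,"az": 0},
  {"tx": 0,"ty": 0,"tz": 0,"ax": 0,"ay": 0,"az": 0},
  {"tx": 0,"ty": 0,"tz": 0,"ax": 0,"ay": 0,"az": 0},
  {"tx": 0,"ty": 0,"tz": -1,"ax": 0,"ay": 0,"az": 0},
  {"tx": 0,"ty": 0,"tz": -3,"ax": 0,"ay": 0,"az": 0},
  {"tx": 0,"ty": 0,"tz": -4,"ax": 0,"ay": 0,"az": 0},
  {"tx": 0,"ty": 0,"tz": -4,"ax": 0,"ay": 0,"az": 0},
  {"tx": 0,"ty": 0,"tz": -3,"ax": 0,"ay": 0,"az": 0},
], jaw=110)

```text
clock: 35.95
tool_pos: [0.5099, 0.0359, 0.2333]
tcp_rot: [179.8, -0.0, 87.3]
force: [1.3, -0.4, -0.4]
gripper_width: 0.0488
finger_force: 0.0
```

Request:
carry_out([
  {"tx": 0,"ty": 0,"tz": 0,"ax": 0,"ay": 0,"az": 0.143},
  {"tx": 0,"ty": 0,"tz": 0,"ax": 0,"ay": 0,"az": 0.143},
  {"tx": 0,"ty": 0,"tz": 0,"ax": 0,"ay": 0,"az": 0.143},
  {"tx": 0,"ty": 0,"tz": 0,"ax": 0,"ay": 0,"az": 0.143},
  {"tx": 0,"ty": 0,"tz": 0,"ax": 0,"ay": 0,"az": 0.143},
  {"tx": 0,"ty": 0,"tz": 0,"ax": 0,"ay": 0,"az": 0.143},
  {"tx": 0,"ty": 0,"tz": 0,"ax": 0,"ay": 0,"az": 0.143},
  {"tx": 0,"ty": 0,"tz": 0,"ax": 0,"ay": 0,"az": 0.143},
  {"tx": 0,"ty": 0,"tz": 0,"ax": 0,"ay": 0,"az": 0.143},
  {"tx": 0,"ty": 0,"tz": 0,"ax": 0,"ay": 0,"az": 0.143},
  {"tx": 0,"ty": 0,"tz": 0,"ax": 0,"ay": 0,"az": 0.141},
  {"tx": 0,"ty": 0,"tz": 0,"ax": 0,"ay": 0,"az": 0},
  {"tx": 0,"ty": 0,"tz": 0,"ax": 0,"ay": 0,"az": 0},
], jaw=255, newtons=30)

```text
clock: 37.25
tool_pos: [0.5094, 0.0358, 0.2305]
tcp_rot: [-180.0, -0.1, -2.6]
force: [0.4, 0.1, -0.9]
gripper_width: 0.0001
finger_force: 0.0
```

Run:
```python
from plan import *
D=[180,0,MA]
chain((m2w(-.047,-.18,.2),D),(m2w(-.047,-.18,.116),D),(m2w(.025,-.18,.116),D))
print(env.state()['q'].round(0))
```

```text
now [0.5094 0.0358 0.2305] [-1.7998e+02 -8.0000e-02 -2.5700e+00] F [ 0.4  0.1 -0.9] w 0.0001 ff 0.0 t 37.25
turn [-0.    -0.001  0.003] shift cm [-4.72 17.96  3.05]
turn [0. 0. 0.] shift cm [ 0.  -0.   8.4]
turn [0. 0. 0.] shift cm [7.2 0.  0. ]
[  -4.   24.   -4.  106.    2.   49. -101.]
```

Request:
carry_out([
  {"tx": -1,"ty": 3,"tz": 0,"ax": 0,"ay": 0,"az": 0},
  {"tx": -1,"ty": 3,"tz": 0,"ax": 0,"ay": 0,"az": 0},
  {"tx": -1,"ty": 3,"tz": 0,"ax": 0,"ay": 0,"az": 0},
  {"tx": -1,"ty": 3,"tz": 0,"ax": 0,"ay": 0,"az": 0},
  {"tx": -0.72,"ty": 3,"tz": 0,"ax": 0,"ay": 0,"az": 0},
  {"tx": 0,"ty": 2.96,"tz": 0,"ax": 0,"ay": 0,"az": 0},
  {"tx": 0,"ty": 0,"tz": 0,"ax": 0,"ay": 0,"az": 0},
  {"tx": 0,"ty": 0,"tz": 0,"ax": 0,"ay": 0,"az": 0},
])

```text
clock: 38.05
tool_pos: [0.4536, -0.1419, 0.2302]
tcp_rot: [-180.0, -0.1, -2.8]
force: [0.1, 0.6, -0.6]
gripper_width: -0.0002
finger_force: 0.0
```

Run:
```python
from plan import *
D=[180,0,MA]
chain((m2w(-.047,-.18,.116),D),(m2w(.025,-.18,.116),D)); snap('side','s7'); snap('top','t7')
a=cv2.resize(cv2.imread('pics/s7.png')[150:310,206:334],(440,550),interpolation=2)
b=cv2.resize(cv2.imread('pics/t7.png')[165:255,230:365],(360,240),interpolation=2)
c=np.zeros((598,800,3),np.uint8); c[:550,:440]=a; c[:240,440:]=b; cv2.imwrite('pics/c10.png',c)
```

```text
now [ 0.4536 -0.1419  0.2302] [-1.7996e+02 -7.0000e-02 -2.7700e+00] F [ 0.1  0.6 -0.6] w -0.0002 ff 0.0 t 38.05
turn [-0.001 -0.001 -0.   ] shift cm [-0.   -0.05 11.42]
turn [0. 0. 0.] shift cm [7.2 0.  0. ]
```

View pics/c10.png

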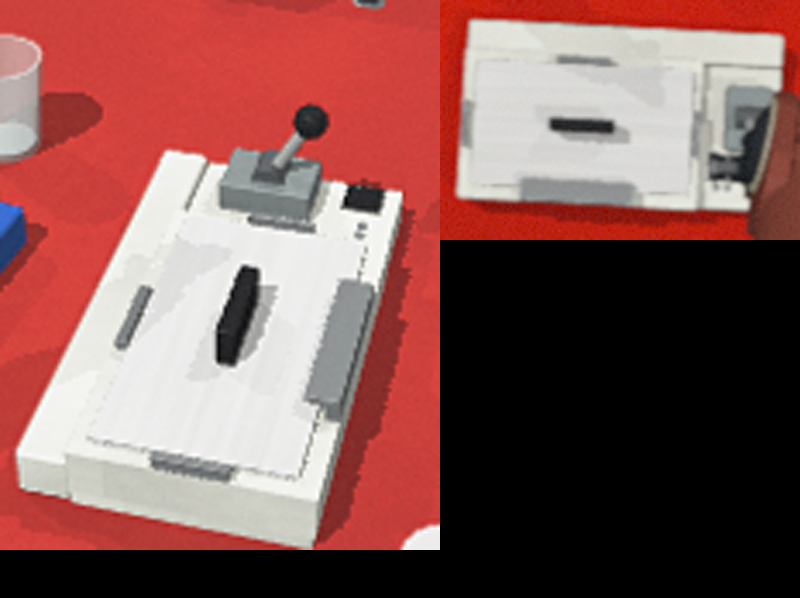

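The cover is closed: flat under the lip, inside the stop and between the cheeks. The lever ball at (311,121) is still off. Now I'll push the lever on.

Request:
carry_out([
  {"tx": 0,"ty": 0,"tz": 4,"ax": 0,"ay": 0,"az": 0},
  {"tx": 0,"ty": 0,"tz": 4,"ax": 0,"ay": 0,"az": 0},
  {"tx": 0,"ty": 0,"tz": 3.4,"ax": 0,"ay": 0,"az": 0},
  {"tx": 0,"ty": 0,"tz": 0,"ax": 0,"ay": 0,"az": 0},
  {"tx": 1,"ty": 0,"tz": 0,"ax": 0,"ay": 0,"az": 0},
  {"tx": 1,"ty": 0,"tz": 0,"ax": 0,"ay": 0,"az": 0},
  {"tx": 1,"ty": 0,"tz": 0,"ax": 0,"ay": 0,"az": 0},
  {"tx": 1,"ty": 0,"tz": 0,"ax": 0,"ay": 0,"az": 0},
  {"tx": 1,"ty": 0,"tz": 0,"ax": 0,"ay": 0,"az": 0},
  {"tx": 1,"ty": 0,"tz": 0,"ax": 0,"ay": 0,"az": 0},
  {"tx": 0.7,"ty": 0,"tz": 0,"ax": 0,"ay": 0,"az": 0},
  {"tx": 0.5,"ty": 0,"tz": 0,"ax": 0,"ay": 0,"az": 0},
  {"tx": 0,"ty": 0,"tz": 0,"ax": 0,"ay": 0,"az": 0},
])

```text
clock: 39.45
tool_pos: [0.5242, -0.145, 0.1156]
tcp_rot: [-180.0, 0.2, -2.8]
force: [-3.8, 0.7, 1.1]
gripper_width: 0.0003
finger_force: 2.0
```

Request:
carry_out([
  {"tx": 0.15,"ty": 0,"tz": 0,"ax": 0,"ay": 0,"az": 0},
  {"tx": 0,"ty": 0,"tz": 0,"ax": 0,"ay": 0,"az": 0},
])

```text
clock: 39.65
tool_pos: [0.5243, -0.145, 0.1156]
tcp_rot: [-180.0, 0.3, -2.8]
force: [-6.0, -0.3, 2.8]
gripper_width: -0.0
finger_force: 3.1
```

Request:
carry_out([
  {"tx": 0.15,"ty": 0,"tz": 0,"ax": 0,"ay": 0,"az": 0},
  {"tx": 0,"ty": 0,"tz": 0,"ax": 0,"ay": 0,"az": 0},
])

```text
clock: 39.85
tool_pos: [0.5244, -0.145, 0.1155]
tcp_rot: [-179.9, 0.5, -2.8]
force: [-8.4, 0.4, 4.7]
gripper_width: -0.0004
finger_force: 4.3
```

Request:
carry_out([
  {"tx": -1.5,"ty": 0,"tz": 0,"ax": 0,"ay": 0,"az": 0},
  {"tx": -2.5,"ty": 0,"tz": 0,"ax": 0,"ay": 0,"az": 0},
  {"tx": 0,"ty": 0,"tz": -4,"ax": 0,"ay": 0,"az": 0},
  {"tx": 0,"ty": 0,"tz": -4,"ax": 0,"ay": 0,"az": 0},
  {"tx": 0,"ty": 0,"tz": -4,"ax": 0,"ay": 0,"az": 0},
  {"tx": 0,"ty": 0,"tz": 0,"ax": 0,"ay": 0,"az": 0},
  {"tx": 0,"ty": 0,"tz": 0,"ax": 0,"ay": 0,"az": 0},
  {"tx": 0,"ty": 0,"tz": 0,"ax": 0,"ay": 0,"az": 0},
])

```text
clock: 40.65
tool_pos: [0.4883, -0.1431, 0.2351]
tcp_rot: [-180.0, 0.0, -2.7]
force: [0.2, -0.2, -0.4]
gripper_width: -0.0
finger_force: 0.0
```

Run:
```python
from plan import *
snap('side','s8')
def ball(f):
    g=cv2.imread(f'pics/{f}.png').max(2); g[:150]=255; g[195:]=255; g[:,:260]=255; g[:,310:]=255
    n,_,st,c=cv2.connectedComponentsWithStats((g<60).astype(np.uint8)); return [(st[i].tolist(),c[i].round(1)) for i in range(1,n) if st[i,4]>15]
print('off',ball('s7'),'on',ball('s8'),'start',ball('side0'))
for x in(-.009,.049): print(w2px('s8',m2w(x-.0028,-.18,.105)))
d=np.abs(cv2.imread('pics/s8.png').astype(int)-cv2.imread('pics/s7.png')).max(2)[200:300,220:310]; print('cover change',(d>40).sum())
print(env.state()['tool_pos'],env.state()['force'])
```

```text
off [([292, 181, 9, 9, 67], array([296., 185.]))] on [([270, 178, 9, 9, 62], array([273.9, 181.9]))] start [([286, 165, 5, 19, 68], array([287.7, 174.6])), ([271, 177, 9, 10, 63], array([275. , 181.4]))]
[296.34559301 183.59191199]
[274.02838118 180.35067723]
cover change 280
[ 0.48805866 -0.14303345  0.23474443] [ 1.05481936 -0.33982676  0.22200256]
```

The ball is at the on position. I'll check that the fin hasn't moved, since the changed pixels may be only the arm's shadow, and hand in if so.

Run:
```python
from plan import *
def fin(f):
    g=cv2.imread(f'pics/{f}.png').max(2)[215:270,255:300]; n,_,st,c=cv2.connectedComponentsWithStats((g<60).astype(np.uint8)); i=1+st[1:,4].argmax(); return st[i],c[i]
a,b=fin('s7'),fin('s8'); print(a,b)
if np.abs(a[1]-b[1]).max()<.7: print(env.finish_job())
```

```text
(array([ 14,  13,  12,  28, 190], dtype=int32), array([19.47368421, 26.36315789])) (array([ 16,  13,  12,  28, 191], dtype=int32), array([21.5078534 , 26.59685864]))
```

Run:
```python
from plan import *
snap('top','t8'); snap('side','s9')
def fin(f,r):
    g=cv2.imread(f'pics/{f}.png').max(2)[r[1]:r[3],r[0]:r[2]]; m=(g<60).astype(np.uint8); n,l,st,c=cv2.connectedComponentsWithStats(m); i=1+st[1:,4].argmax(); ys,xs=np.where(l==i); return st[i].tolist(),(c[i]+r[:2]).round(2),np.round(cv2.minAreaRect(np.c_[xs,ys].astype(np.float32))[1:],1) if 0 else np.polyfit(xs,ys,1).round(3)
for f in('t7','t8'): q=fin(f,(262,195,312,225)); print(f,q,w2m(px2w(f,*q[1],.075))+[.0028,0,0])
for f in('s7','s8','s9'): print(f,fin(f,(255,215,300,270)))
# fixed-feature drift: match machine patch (stop / cheek) between frames
for A,B,r in(('t7','t8',(230,168,262,215)),('s7','s9',(211,270,290,308))):
    a=cv2.imread(f'pics/{A}.png',0)[r[1]:r[3],r[0]:r[2]].astype(np.float32);b=cv2.imread(f'pics/{B}.png',0)[r[1]:r[3],r[0]:r[2]].astype(np.float32); print(A,B,cv2.phaseCorrelate(a,b))
```

```text
t7 ([10, 15, 23, 4, 73], array([282.25, 211.73]), array([ 0.051, 15.684])) [0.00184072 0.00144651 0.075     ]
t8 ([10, 17, 22, 4, 72], array([282.58, 213.46]), array([ 0.062, 17.177])) [-0.00298863  0.00026334  0.075     ]
s7 ([14, 13, 12, 28, 190], array([274.47, 241.36]), array([-1.76 , 60.641]))
s8 ([16, 13, 12, 28, 191], array([276.51, 241.6 ]), array([-1.741, 64.048]))
s9 ([16, 13, 12, 28, 192], array([276.51, 241.67]), array([-1.745, 64.192]))
t7 t8 ((0.01861728158174536, 0.014137472743815493), 0.9866162169103821)
s7 s9 ((0.004466740471784192, -0.013374901808784756), 0.9881059378385544)
```

The plate was nudged about 4.5 mm back against the slot. Its centre is now at x ≈ −3 mm and y ≈ 0, still hooked, flat and at rest, and well within tolerance. Handing in.

```bash
python3 -c "
from station import env
print(env.finish_job())"
```

```text
the job is handed in; nothing more can be done
None
```

The job is handed in, with no verdict returned: all four rolls are in the bay, the cover is closed and hooked under the lip, and the machine is switched back on; the cover was nudged to about 3 mm off centre (limit 7 mm) at the end.

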